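Show the flange face of a turned bush to the inspection camera

ROBOT

A 6-joint arm with a two-finger parallel gripper is mounted at the origin on the work surface. World frame = base frame: x ahead of the robot, y to its left, z up, the work surface at z = 0. Lengths are in m, angles in rad, forces in N, time in s.
With the tool pointing down it reaches from about 0.3 to 0.875 m from the base axis. Payload 6.4 kg.
Tool frame: the origin (TCP) lies at the very end of the fingers, on their centre line; the grasp point (between the pads) lies grip_point_offset behind it (grip_point_offset is the distance from the TCP to the grasp point, in m); y points along the fingers, x is the direction in which the jaws open and shut, and the axes are right-handed (so a half turn about y gives the same grasp; the last joint's range is limited). The gripper opens to 85 mm and grips with 20 to 120 N. Pads are 22 mm wide; open, the fingers measure 114 mm over their backs; the gripper's body (76 mm by 85 mm) begins 54 mm behind the grasp point. The pads swing forward as they close: fully open they stand 13 mm farther back than shut.
Start: joints at [0.999, 0.181, 1.607, -0, 1.354, -0.206], TCP at [0.206, 0.537, 0.195] pointing down, gripper open.
Joint ranges: [-2.99, 2.99], [-0.89, 2.07], [0.3, 2.58], [-1.14, 4.28], [0, 2.63], [-3.12, 3.12]. Speed limits (rad/s): [2.57, 2.57, 3.01, 3.14, 3.14, 3.14].

INTERFACE

Orientations are given as a unit quaternion [w, x, y, z].
In Python, from bench import get_obs, camera, camera_model, hand_in, grip_point_offset gives the robot as it stands.
- The arm moves only by the shell command python3 -m jog 'ROWS'. ROWS is JSON, a list of rows, each a list of 7 numbers: the shift along the tool's x, y, z in mm, then the turn, a rotation vector about the tool's x, y, z in degrees, then the gripper's target within -1 to 1 (shut at 1, half-way at 0, fully open at -1). In form: [[x, y, z, ax, ay, az, grip], ...]. A call has 1 to 8 rows; each row shifts and turns the commanded pose from where the row before left it, along the tool's axes as they then stand; what a row does not reach is not made up. A row lasts 1/12 s, in which the tool goes at most 41.7 mm and 7.16 degrees, less where a joint would pass 70% of its speed; a pose out of reach is approached as far as the arm can. A call is refused whole if a number of a shift passes 41.7 or a number of a turn 7.16, either way. A call with a gripper value outside its range is refused whole. The fingers move at their own pace and stop on an object; the grip force is fixed at half the most. Time passes only in rows, so rows that do not move let the fingers close. It gives the time, the measured TCP pose, the force and the opening at its end, in the units of the state.
- get_obs(): the state, without advancing time (a new reading comes with each control period).
- camera(name): name is "scene" or "top" or "wrist"; returns the picture (480x640x3 uint8, blue, green, red); there is no depth.
- camera_model(name): a dict with "K" (3x3 intrinsics, pixels), "distortion" ([k1, k2, p1, p2, k3] as OpenCV has them; the pictures are not rectified), "pose" (4x4, takes a point from camera to world coordinates). Camera axes: x right, y down, z forward; pixel columns grow to the right and rows downward; lengths in m; the calibration is good to about 2 mm. A picture is of the moment at which its call begins: read the wrist's pose just before it. camera_model takes no time and is no camera call; for the wrist camera it gives the pose at the moment of the call.
- hand_in(): hands the job in, once; it reports no verdict.
The state is a dict: "time_s": time; "q": joint angles; "dq": joint speeds; "joint_efforts": joint torques, N m; "eef_pos": TCP position; "eef_rot": TCP orientation; "wrist_force": force on the tool from outside, world axes, zero at the start; "torque": the same for the moment, N m; "opening": opening from 0.0 (shut) to 1.0 (fully open).
Only numpy, scipy, OpenCV 4.12 (cv2) and the standard library are available. Lean on these libraries where they do the work, as an engineer would, in place of code of your own. Each camera call takes 0.05 s, during which the arm holds its last target.

TASK

Take the bronze flanged bush out of the V-block stand and hold it up in the air to the inspection camera, flange first, so that the lens looks straight and squarely into the bore: the middle of the flange face on the lens axis, in focus 110 mm in front of the lens. Finish while holding it there, still, in the gripper alone; do not drop it, do not touch the camera or its stand, and leave the V-block stand, chuck, chuck key, mallet and red box where they are.

Things in the scene. Friction and masses are not known exactly. Their poses are not given: they have to be found in the camera images.
- bush_mid (a point): Grip point of the bronze (brass-coloured) bush, on its axis, midway between the V-blocks. Bush: tube 161 mm long, 36 mm in diameter, bore 28 mm, a flange 56 mm across and 10 mm thick at one end; 0.7 kg, mass centre 4 mm flangeward. Its x axis runs to the flange (face at +71 mm, plain end at -90 mm). Starts level, this point 65.5 mm above the bench; its roll does not matter.
- bush_face (a point): Centre of the outer face of the flange of the bush (mouth of the bore), 71 mm from bush_mid along the bush's x axis; same axes as bush_mid.
- focus (a point): Point in the air 110 mm straight in front of the lens on its axis, where the camera is in focus, 224 mm above the bench. Its x axis points along the lens axis to the lens: 20 degrees upward from level; its y axis is level. To be square to the lens the bush's x axis must lie along this x axis (flange end higher by 20 degrees).
- lens (a point): Centre of the front of the lens of the inspection camera, 262 mm above the bench; same axes as focus. A black lens barrel 38 mm in diameter in a 76 mm ring light with a white front, on a pale camera body 50 mm square. The camera looks downward by 20 degrees.
- camera_stand: Fixed stand of the camera: grey base plate 200 x 140 x 18 mm, origin at the centre of its underside; its x axis points level to the camera's rear (the camera looks to -x). Steel post 22 mm in diameter, 343 mm high, 65 mm behind the origin. The lens front is 73 mm in front of the origin.
- vstand: Loose steel V-block stand, 3 kg, origin at the centre of its underside: base plate 130 (x) x 72 x 12 mm with two V-blocks 22 mm thick, 60 mm wide, tops 57 mm above the bench, centred 47 mm either side of the middle, 72 mm free between them. The bush lies along its x axis, flange just outside the +x block.
- chuck: Loose steel three-jaw lathe chuck lying face up, 125 mm in diameter, 95 mm high over the jaws, 4.5 kg, origin at the centre of its underside. To be left alone.
- chuck_key: T-handled steel chuck key lying flat on the bench, 90 mm long (x), handle 100 mm (y), 17 mm high, origin on the bench under its shank. To be left alone.
- mallet: Orange soft-faced mallet lying flat, 265 mm long along x, head 95 mm wide and 40 mm high at the +x end, origin on the bench under the handle. To be left alone.
- red_box: Open red plastic parts box, 85 x 115 x 50 mm, origin at the centre of its underside. To be left alone.

How it is judged:
By the outcome, as a careful person would: the job done as asked, in the order asked, and still so for the second after the job is handed in, while the arm keeps its last pose, push and grip.
It also fails if it takes over 32 s, if anything falls off the work surface, if the arm or the gripper's body presses on something with over 40 N, if the wrist force passes 120 N, or if a joint passes its speed limit or range.

## Working session

There is one attempt and no reset: what is moved stays moved. The work goes in short steps, Python scripts to look and compute and a shell command to move; the robot and the scene stay as the last step left them, time stands still between calls to the robot, and variables do not carry over. Pictures are saved under pics/ and viewed, and the job is handed in when it is done.

```bash
ls; mkdir -p pics; python3 - <<'E'
from bench import *
import cv2,numpy as np
np.set_printoptions(precision=4,suppress=True)
o=get_obs();print({k:np.round(v,4) for k,v in o.items()}); 
try: print(grip_point_offset)
except Exception as e: print(e)
for n in ["scene","top","wrist"]:
    m=camera_model(n);print(n,m['K'],m['distortion'],m['pose'])
    cv2.imwrite(f'pics/{n}0.png',camera(n))
E
```

```text
pics
{'time_s': np.float64(0.0), 'q': array([ 0.9987,  0.1815,  1.608 ,  0.    ,  1.3538, -0.2063]), 'dq': array([ 0.0016, -0.0003,  0.0015, -0.0001,  0.0007, -0.0019]), 'joint_efforts': array([ -0.0003, -44.4903, -35.1319,  -0.0005,   0.0096,   0.    ]), 'eef_pos': array([0.2053, 0.5364, 0.1943]), 'eef_rot': array([-0.5824,  0.5828,  0.4002, -0.4013]), 'wrist_force': array([ 0.0346,  0.7866, -0.3308]), 'torque': array([-0.0356, -0.0001, -0.0153]), 'opening': np.float64(1.0001)}
0.0187
scene [[473.3679   0.     316.0887]
 [  0.     473.3679 233.6177]
 [  0.       0.       1.    ]] [-0.0136  0.      0.      0.      0.    ] [[-0.8912  0.3602 -0.2758  0.8498]
 [ 0.4536  0.7017 -0.5494  0.5389]
 [-0.0044 -0.6147 -0.7887  0.9965]
 [ 0.      0.      0.      1.    ]]
top [[556.571    0.     323.0943]
 [  0.     556.571  234.1243]
 [  0.       0.       1.    ]] [-0.1096  0.      0.      0.      0.    ] [[-0.0148 -0.9954  0.0943  0.4189]
 [-0.9998  0.0133 -0.0161 -0.0058]
 [ 0.0147 -0.0945 -0.9954  1.5554]
 [ 0.      0.      0.      1.    ]]
wrist [[386.6081   0.     317.229 ]
 [  0.     386.6081 244.6007]
 [  0.       0.       1.    ]] [-0.0465  0.      0.      0.      0.    ] [[ 0.3573  0.8948  0.2676  0.1362]
 [ 0.934  -0.3418 -0.1039  0.5636]
 [-0.0015  0.2871 -0.9579  0.3732]
 [ 0.      0.      0.      1.    ]]
```

View pics/scene0.png

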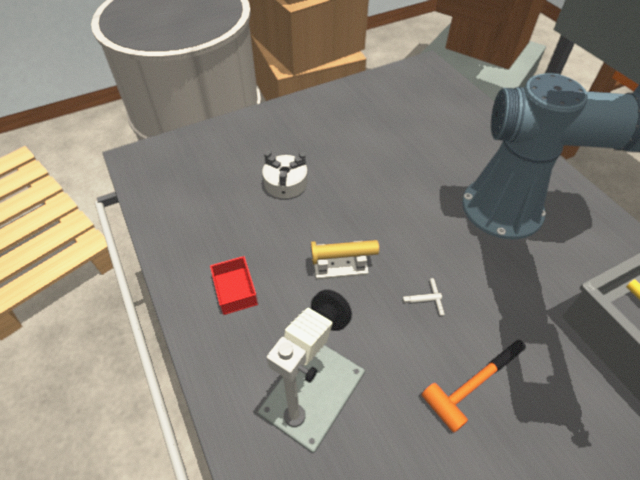

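View pics/top0.png

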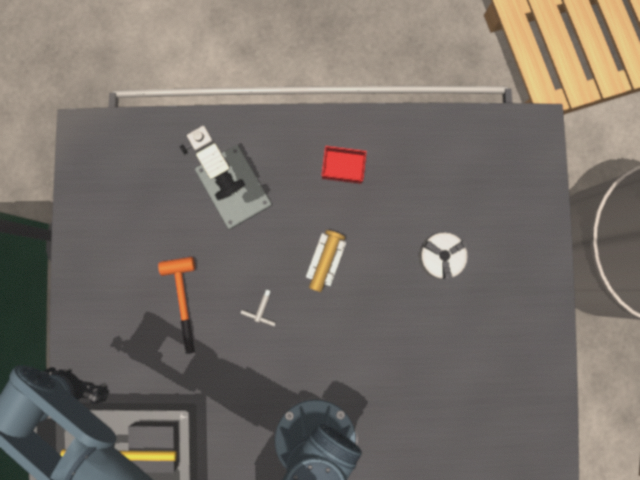

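View pics/wrist0.png

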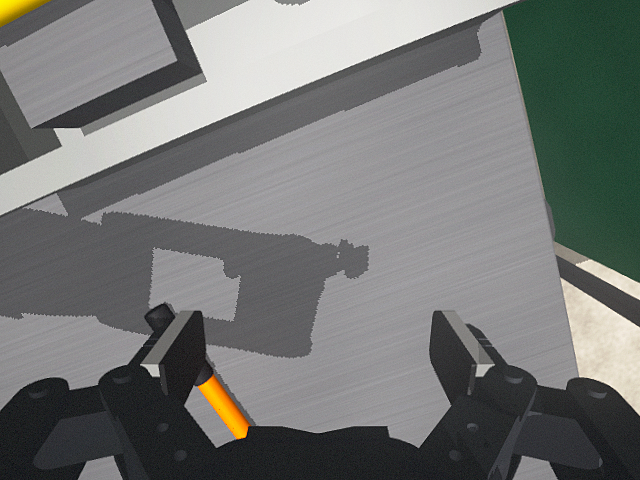

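The scene view shows the bush on its stand near (345,250) with the flange at the left. The camera ring is near (330,310) and its base plate near (315,395). In the top view the bush runs from (320,285) to a flange near (334,237), and the lens ring is near (230,185), facing down and to the right.

```bash
cat > h.py <<'E'
import cv2,numpy as np
from bench import *
from scipy.spatial.transform import Rotation as R
np.set_printoptions(precision=4,suppress=True)
def rot(q): return R.from_quat([q[1],q[2],q[3],q[0]]).as_matrix()
def ray(m,uv):
    uv=np.asarray(uv,float).reshape(-1,1,2)
    n=cv2.undistortPoints(uv,m['K'],np.array(m['distortion'])).reshape(-1,2)
    d=np.c_[n,np.ones(len(n))]@np.array(m['pose'])[:3,:3].T
    return np.array(m['pose'])[:3,3],d/np.linalg.norm(d,axis=1,keepdims=True)
def onz(m,uv,z):
    c,d=ray(m,uv); return c+d*((z-c[2])/d[:,2])[:,None]
def proj(m,P):
    T=np.linalg.inv(np.array(m['pose']));rv=cv2.Rodrigues(T[:3,:3])[0]
    return cv2.projectPoints(np.asarray(P,float).reshape(-1,1,3),rv,T[:3,3],m['K'],np.array(m['distortion']))[0].reshape(-1,2)
def tri(obs):
    A=np.zeros((3,3));b=np.zeros(3)
    for m,uv in obs:
        c,d=ray(m,uv);d=d[0];P=np.eye(3)-np.outer(d,d);A+=P;b+=P@c
    p=np.linalg.solve(A,b)
    res=[np.linalg.norm(np.cross(ray(m,uv)[1][0],p-m['pose'][:3,3])) for m,uv in obs]
    return p,np.array(res)
def brass(im):
    h=cv2.cvtColor(im,cv2.COLOR_BGR2HSV)
    m=cv2.inRange(h,(14,110,60),(28,255,255))
    return m
E
python3 - <<'E'
from h import *
for n in ["scene","top"]:
    im=cv2.imread(f'pics/{n}0.png')
    k=brass(im);nn,l,s,c=cv2.connectedComponentsWithStats(k)
    for i in range(1,nn):
        if s[i,4]>60: print(n,s[i],c[i])
    x0,y0=(200,220) if n=="scene" else (150,100)
    cv2.imwrite(f'pics/{n}c.png',cv2.resize(im[y0:y0+240,x0:x0+240],(600,600)[::1],interpolation=cv2.INTER_CUBIC))
o=get_obs();print(rot(o['eef_rot']))
E
```

```text
scene [ 250    0  118  100 8503] [307.7848  41.8876]
scene [470   0  24  18  93] [482.0753   9.7957]
scene [490  15  17  20  70] [498.5286  26.5143]
scene [483  40  15  21  71] [491.2113  48.0986]
scene [  0 157  35  19 130] [ 19.0692 165.4   ]
scene [  0 173  48  26 170] [ 26.2059 184.2647]
scene [  0 189  62  35 216] [ 33.0509 204.8704]
scene [  0 207  77  46 275] [ 40.2364 227.5491]
scene [  0 225  93  58 332] [ 48.2199 252.0482]
scene [311 240  68  24 958] [343.6221 249.4248]
scene [  0 247 112  92 979] [ 49.8151 291.4515]
scene [627 280  13  19 125] [633.856 288.688]
scene [450 365  46  37 307] [472.4528 383.1954]
scene [428 385  37  42 478] [446.1381 405.1569]
top [486   0  48 102 555] [504.1514  35.5802]
top [ 503    0   75  112 2002] [534.7502  46.4605]
top [ 536    0  104  108 4392] [591.8554  42.2293]
top [629   0  11  25 123] [635.439   8.439]
top [310 230  35  61 710] [325.4014 259.962 ]
top [120 450  57  11 528] [149.75   455.3106]
[[ 0.3577 -0.0007 -0.9338]
 [ 0.9338 -0.0011  0.3577]
 [-0.0013 -1.      0.0003]]
```

View pics/scenec.png

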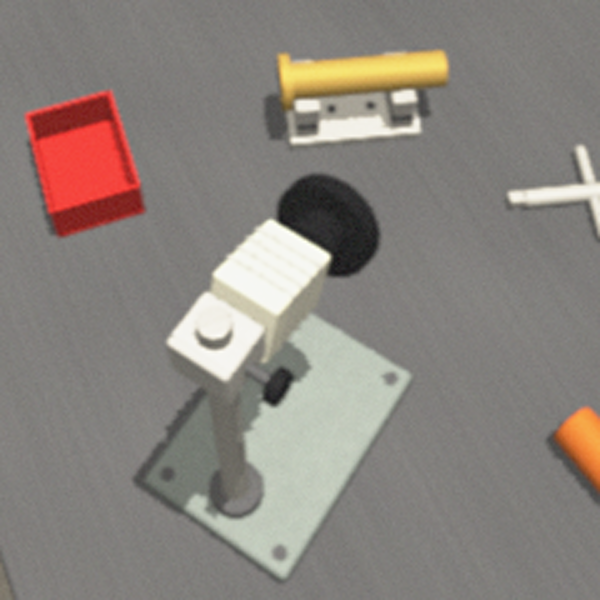

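View pics/topc.png

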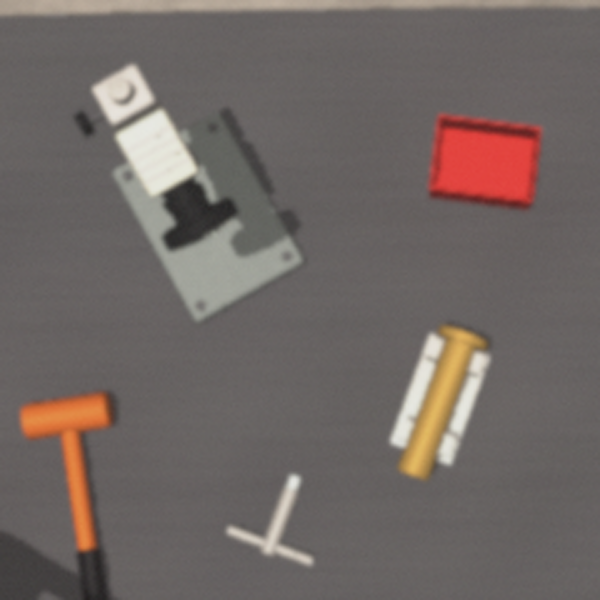

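```bash
python3 - <<'E'
from h import *
T=camera_model('top');S=camera_model('scene')
im=cv2.imread('pics/top0.png');k=brass(im);n,l,s,c=cv2.connectedComponentsWithStats(k)
i=l[260,325]
im2=cv2.imread('pics/scene0.png');k2=brass(im2);n,l2,s,c2=cv2.connectedComponentsWithStats(k2)
i2=l2[249,343]
def axisplane(m,l,i):
    # tube mid-line: edges at stations along principal axis, excluding flange
    ys,xs=np.nonzero(l==i);p=np.c_[xs,ys].astype(float);mu=p.mean(0)
    d=np.linalg.svd(p-mu,full_matrices=False)[2][0];nrm=np.array([-d[1],d[0]])
    t=(p-mu)@d;w=(p-mu)@nrm
    print('ext',t.min(),t.max(),mu,d)
    mid=[]
    for a in np.arange(t.min()+4,t.max()-4,2):
        q=w[(t>=a)&(t<a+2)];mid.append((a+1,(q.min()+q.max())/2,q.max()-q.min()))
    mid=np.array(mid);print(mid.T)
    return mu,d,nrm,mid
axisplane(T,l,i);axisplane(S,l2,i2)
f=lambda u,v:(u/2.5+150,v/2.5+100)
g=lambda u,v:(u/2.5+200,v/2.5+220)
P=onz(T,[f(415,470),f(463,338)],0.0655);print('ends',P, P[1]-P[0])
print('tri plain',tri([(T,f(415,470)),(S,g(445,67))]),'flange',tri([(T,f(463,335)),(S,g(286,79))]))
print('plate T',onz(T,[f(197,321),f(302,261),f(112,171)],.018))
print('plate S',onz(S,[g(412,375),g(285,580),g(135,483)],.018))
E
```

```text
ext -29.901480405088343 31.53252686318321 [325.4014 259.962 ] [-0.3444  0.9388]
[[-24.9015 -22.9015 -20.9015 -18.9015 -16.9015 -14.9015 -12.9015 -10.9015
   -8.9015  -6.9015  -4.9015  -2.9015  -0.9015   1.0985   3.0985   5.0985
    7.0985   9.0985  11.0985  13.0985  15.0985  17.0985  19.0985  21.0985
   23.0985  25.0985  27.0985]
 [  1.2896  -0.0407   0.0373   0.2874   0.0681   0.3183  -0.1982  -0.4175
    0.0048  -0.2145  -0.1365  -0.0114  -0.0586  -0.1528  -0.1999  -0.247
   -0.169    0.0811   0.034    0.4563   0.0649   0.0178   0.2679  -0.4208
   -0.1706   0.2517   0.0324]
 [ 14.8655   9.827   10.1713   9.4826  10.4215  10.4215  10.7658   9.827
   10.1713  10.4215  10.7658   9.827   10.4215  10.4215   9.827   10.4215
   10.7658  10.7658  10.1713   9.827   10.4215   9.827    9.827    9.827
   11.7047  12.049   12.2991]]
ext -34.8081662892893 32.37236234677569 [343.6221 249.4248] [-0.9962  0.0875]
[[-29.8082 -27.8082 -25.8082 -23.8082 -21.8082 -19.8082 -17.8082 -15.8082
  -13.8082 -11.8082  -9.8082  -7.8082  -5.8082  -3.8082  -1.8082   0.1918
    2.1918   4.1918   6.1918   8.1918  1
[... 337 characters left out ...]
1317  -0.0004   0.2183  -0.061 ]
 [ 13.0376  13.0376  13.1251  13.1251  13.1251  13.1251  12.129   12.129
   13.1251  13.1251  13.1251  13.1251  12.129   12.129   13.2126  13.2126
   13.2126  13.1251  12.129   13.1251  13.2126  13.2126  13.2126  13.1251
   12.2165  13.2126  13.2126  13.1251  13.2126  20.0983]]
ends [[ 0.416  -0.0088  0.0655]
 [ 0.5567 -0.0623  0.0655]] [ 0.1407 -0.0536  0.    ]
tri plain (array([ 0.4126, -0.006 ,  0.0672]), array([0.0043, 0.0043])) flange (array([ 0.557 , -0.0605,  0.071 ]), array([0.0029, 0.0029]))
plate T [[0.584  0.2313 0.018 ]
 [0.6498 0.114  0.018 ]
 [0.7554 0.3282 0.018 ]]
plate S [[0.5829 0.2349 0.018 ]
 [0.7539 0.3321 0.018 ]
 [0.8291 0.2112 0.018 ]]
```

```bash
python3 -m jog '[[-27,0,-30,0,0,0,-1],[-27,0,-30,0,0,0,-1],[-27,0,-30,0,0,0,-1],[-27,0,-30,0,0,0,-1],[-27,0,-30,0,0,0,-1],[-27,0,-30,0,0,0,-1],[-27,0,-30,0,0,0,-1],[-27,0,-30,0,0,0,-1]]'; python3 -m jog '[[-27,0,-30,0,0,0,-1],[-27,0,-30,0,0,0,-1],[-27,0,-30,0,0,0,-1],[-27,0,-30,0,0,0,-1],[-27,0,-30,0,0,0,-1],[0,0,0,0,0,0,-1]]'
cat > look.py <<'E'
from h import *
import sys,pickle
o=get_obs();m=camera_model('wrist');im=camera('wrist')
n=sys.argv[1];cv2.imwrite(f'pics/{n}.png',im);pickle.dump((o,m),open(f'{n}.pkl','wb'))
print(o['time_s'],o['eef_pos'],o['q'],np.abs(o['dq']).max())
E
python3 look.py w1
```

```text
time_s: 0.82
eef_pos: [0.3527, 0.2476, 0.1951]
eef_rot: [-0.582, 0.583, 0.401, -0.401]
wrist_force: [0.9, -0.0, -0.4]
opening: 1.001
time_s: 1.32
eef_pos: [0.447, 0.0638, 0.1954]
eef_rot: [-0.583, 0.585, 0.399, -0.399]
wrist_force: [0.2, -0.3, 0.7]
opening: 0.999
1.3167 [0.447  0.0638 0.1954] [-0.1203 -0.1071  1.9039 -0.0024  1.3426 -1.3183] 0.11457413955766714
```

View pics/w1.png

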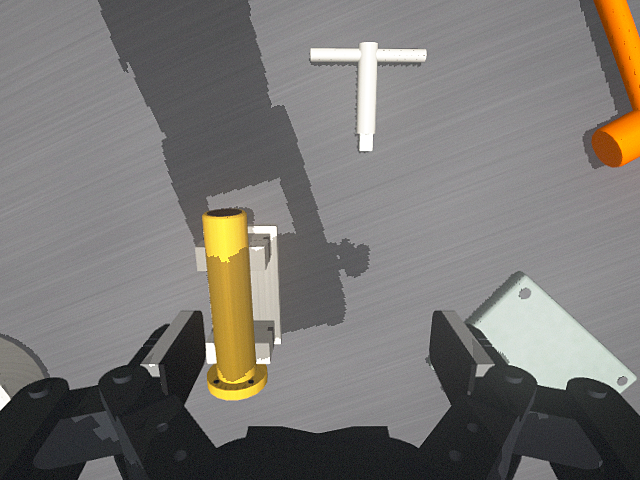

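The first wrist view is sharp: the tube runs from (225,213) down to the flange at (238,385), and the camera base plate is at the right. Moving over the bush for a second view.

```bash
python3 -m jog '[[-26,0,-25,0,0,0,-1],[-26,0,-25,0,0,0,-1],[-25,0,-20,0,0,0,-1],[0,0,0,0,0,0,-1]]'; python3 look.py w2
```

```text
time_s: 1.7
eef_pos: [0.4833, -0.0305, 0.1952]
eef_rot: [-0.583, 0.584, 0.4, -0.4]
wrist_force: [-0.0, -0.6, 0.1]
opening: 0.997
1.7 [ 0.4833 -0.0305  0.1952] [-0.3076 -0.0266  1.8289 -0.0015  1.3382 -1.5097] 0.08427250385399514
```

View pics/w2.png

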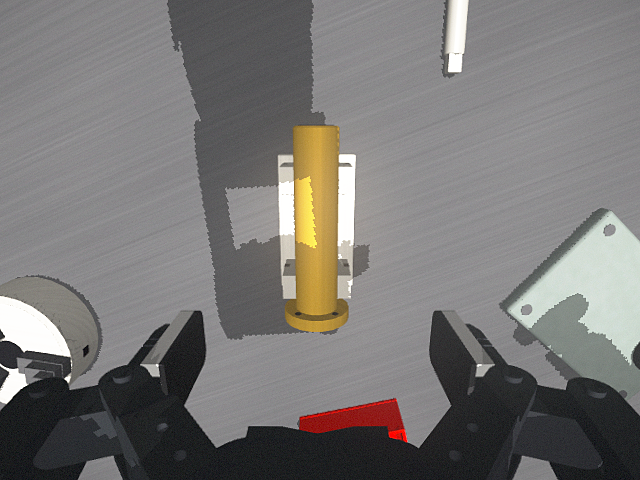

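The bush now stands upright in the picture, with the tube at columns 293–338 and the flange at (316,317). The grasp is nearly centred. Next I fit the tube's silhouette edges in both wrist views and in the top and scene views.

```bash
cat > axis.py <<'E'
from h import *
import pickle
def edges(im,seed,lo=0.12,hi=0.8,horiz=False,flip=False):
    """tube's two silhouette edges sampled on lines; returns two Nx2 arrays"""
    k=brass(im);k=cv2.morphologyEx(k,cv2.MORPH_CLOSE,np.ones((5,5)))
    n,l,s,c=cv2.connectedComponentsWithStats(k);i=l[seed[1],seed[0]];assert i
    l=(l==i)
    if horiz: l=l.T
    r=np.nonzero(l.any(1))[0];a,b=r[0],r[-1]
    A,B=[],[]
    for v in range(int(a+lo*(b-a)),int(a+hi*(b-a))):
        x=np.nonzero(l[v])[0];A.append((x[0]-.5,v));B.append((x[-1]+.5,v))
    A,B=np.array(A),np.array(B)
    def rl(P): # robust line, keeps inliers
        for _ in range(6):
            f=np.polyfit(P[:,1],P[:,0],1);e=P[:,0]-np.polyval(f,P[:,1]);P=P[np.abs(e)<max(1.0,2*np.median(abs(e)))]
        return P,np.std(e)
    (A,ea),(B,eb)=rl(A),rl(B)
    if horiz: A,B=A[:,::-1],B[:,::-1]
    return A,B,(ea,eb),(a,b)
def planes(m,A,B):
    """tangent plane normals; bisector contains the axis"""
    ns=[]
    for P in (A,B):
        c,d=ray(m,P); ns.append(np.linalg.svd(d)[2][2])
    if ns[0]@ns[1]<0: ns[1]=-ns[1]
    n=ns[0]+ns[1];n/=np.linalg.norm(n)
    half=np.arccos(np.clip(ns[0]@ns[1],-1,1))/2
    return c,n,half
def line(pl):
    """axis from bisector planes"""
    N=np.array([n for c,n,h in pl]);b=np.array([n@c for c,n,h in pl])
    U,S,V=np.linalg.svd(N);d=V[2]
    p=np.linalg.lstsq(N,b,rcond=None)[0]
    return p,d,N@p-b
E
python3 - <<'E'
from axis import *
W=[]
for n,seed in (('w1',(230,300)),('w2',(316,270))):
    im=cv2.imread(f'pics/{n}.png');o,m=pickle.load(open(f'{n}.pkl','rb'))
    A,B,e,ab=edges(im,seed,.1,.75);pl=planes(m,A,B);W.append(pl);print(n,e,ab,len(A),len(B),pl[1],'dist from radius',.018/np.sin(pl[2]))
T=camera_model('top');S=camera_model('scene')
A,B,e,ab=edges(cv2.imread('pics/top0.png'),(325,260),.25,.9);pt=planes(T,A,B);print(e,ab,.018/np.sin(pt[2]))
A,B,e,ab=edges(cv2.imread('pics/scene0.png'),(345,250),.15,.9,horiz=True);ps=planes(S,A,B);print(e,ab,.018/np.sin(ps[2]))
for name,pl in (('wrist',W),('top+scene',[pt,ps]),('all',W+[pt,ps]),('w2+s',[W[1],ps])):
    p,d,r=line(pl); d=d*np.sign(d[0]); 
    q=p+d*((0.49-p[0])/d[0]);print(name,'at x=.49',q,'dir',d,'yaw',np.degrees(np.arctan2(d[1],d[0])),'el',np.degrees(np.arcsin(d[2])),r)
# from w2 only, plane at z=.0655, direction level
for (c,n,h),nm in zip(W+[pt,ps],('w1','w2','top','scene')):
    d=np.cross(n,[0,0,1]);d/=np.linalg.norm(d);d*=np.sign(d[0])
    # intersection with z=.0655 at x=.49
    y=(n@c-n[0]*.49-n[2]*.0655)/n[1];print(nm,'y at .49',y,'yaw',np.degrees(np.arctan2(d[1],d[0])))
E
```

```text
w1 (np.float64(0.33473436452043076), np.float64(0.3308854042981116)) (np.int64(209), np.int64(399)) 123 123 [ 0.345   0.9065 -0.2432] dist from radius 0.32318158389533475
w2 (np.float64(0.3300378492585925), np.float64(0.44268997800235316)) (np.int64(125), np.int64(331)) 134 134 [ 0.3565  0.9343 -0.0062] dist from radius 0.3176182871404461
(np.float64(0.3741950981236538), np.float64(0.34800325666985915)) (np.int64(230), np.int64(290)) 1.757930242312035
(np.float64(0.2817574753399902), np.float64(0.2919619439425018)) (np.int64(311), np.int64(378)) 1.2280996102929826
wrist at x=.49 [ 0.49   -0.0341  0.0649] dir [ 0.9343 -0.3565 -0.0036] yaw -20.887763752596136 el -0.20649205880733965 [-0.  0.]
top+scene at x=.49 [ 0.49   -0.035   0.0679] dir [ 0.9312 -0.3645 -0.0091] yaw -21.375525943038436 el -0.5227962742769839 [ 0. -0.]
all at x=.49 [ 0.49   -0.0342  0.0682] dir [ 0.9331 -0.3596 -0.0041] yaw -21.076672180472592 el -0.2346428651550513 [-0.0004  0.0004 -0.0001 -0.0002]
w2+s at x=.49 [ 0.49   -0.0341  0.069 ] dir [ 0.9343 -0.3565  0.0028] yaw -20.88549229457641 el 0.16177975205108155 [-0.  0.]
w1 y at .49 -0.03397015584537026 yaw -20.835994383211624
w2 y at .49 -0.03413629450797244 yaw -20.886490132477324
top y at .49 -0.03495819190495819 yaw -21.37508433773656
scene y at .49 -0.03677528826546323 yaw -21.001294792076138
```

```bash
python3 - <<'E'
from axis import *
d=np.array([.9343,-.3565,0]);q0=np.array([.49,-.0341,.0655])
for n,seed in (('w1',(230,300)),('w2',(316,270))):
    im=cv2.imread(f'pics/{n}.png');o,m=pickle.load(open(f'{n}.pkl','rb'))
    k=brass(im);k=cv2.morphologyEx(k,cv2.MORPH_CLOSE,np.ones((5,5)));nn,l,s,c=cv2.connectedComponentsWithStats(k);l=l==l[seed[1],seed[0]]
    ys,xs=np.nonzero(l);cx=xs[ys>ys.max()-3].mean()
    P=onz(m,[(cx,ys.max()+.5)],.0935)[0];s=(P-q0)@d;print(n,'face rim px',cx,ys.max(),P,'s face',s,'mid',q0+d*(s-.071))
    cx=xs[ys<ys.min()+3].mean()
    for z in (.0835,.0475): 
        P=onz(m,[(cx,ys.min()-.5)],z)[0];s=(P-q0)@d;print('plain',cx,ys.min(),z,P,'s',s,'mid',(q0+d*(s+.09)))
    print('cam',m['pose'][:3,3],(m['pose'][:3,3]-q0)@d, 'tool R',rot(o['eef_rot']),o['eef_pos'])
E
```

```text
w1 face rim px 232.0909090909091 399 [ 0.5613 -0.0604  0.0935] s face 0.07600127553374532 mid [ 0.4947 -0.0359  0.0655]
plain 238.45454545454547 209 0.0835 [0.4106 0.0134 0.0835] s -0.09106699066448182 mid [ 0.489  -0.0337  0.0655]
plain 238.45454545454547 209 0.0475 [0.4147 0.0037 0.0475] s -0.08379089794419847 mid [ 0.4958 -0.0363  0.0655]
cam [0.3776 0.0916 0.374 ] -0.1497838193071012 tool R [[ 0.3637  0.0018 -0.9315]
 [ 0.9315 -0.0026  0.3637]
 [-0.0018 -1.     -0.0026]] [0.447  0.0638 0.1954]
w2 face rim px 315.72151898734177 331 [ 0.5613 -0.0616  0.0935] s face 0.07637157571302063 mid [ 0.495  -0.036   0.0655]
plain 314.60550458715596 125 0.0835 [ 0.4105 -0.0042  0.0835] s -0.0848841370364005 mid [ 0.4948 -0.0359  0.0655]
plain 314.60550458715596 125 0.0475 [ 0.4101 -0.0044  0.0475] s -0.08523869781259726 mid [ 0.4944 -0.0358  0.0655]
cam [ 0.414  -0.0031  0.3739] -0.08202436655810325 tool R [[ 0.3601  0.0006 -0.9329]
 [ 0.9329 -0.0017  0.3601]
 [-0.0014 -1.     -0.0012]] [ 0.4833 -0.0305  0.1952]
```

```bash
python3 -m jog '[[-1,15,-13,0,-0.2,0,-1],[0,40,0,0,0,0,-1],[0,40,0,0,0,0,-1],[0,36,0,0,0,0,-1],[0,20,0,0,0,0,-1],[0,0,0,0,0,0,-1]]'; python3 look.py w3
```

```text
time_s: 2.25
eef_pos: [0.4888, -0.0293, 0.0393]
eef_rot: [0.585, -0.579, -0.4, 0.404]
wrist_force: [-1.1, 0.8, -0.4]
opening: 0.995
2.25 [ 0.4888 -0.0293  0.0393] [-0.3033  0.2078  1.9285  0.0006  1.0159 -1.5137] 0.07657585043783308
```

View pics/w3.png

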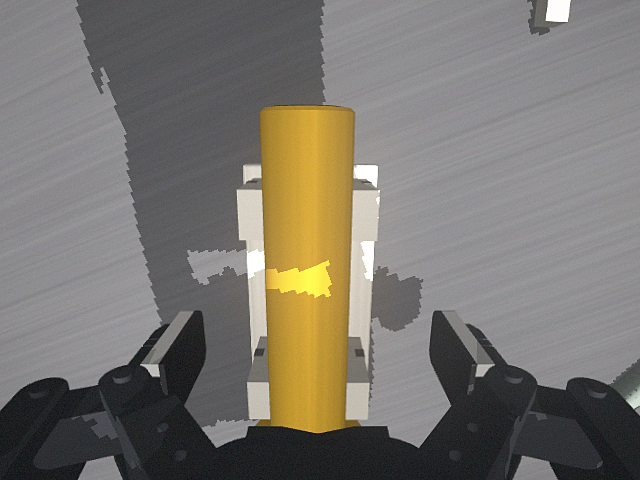

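The tube sits between the fingers at columns 262–352, and the V-blocks are clear. The measured pose is a few mm off target, so I will re-read it and correct.

```bash
python3 -m jog '[[-4,-4,-8,0,0,0,-1],[0,0,0,0,0,0,-1],[0,0,0,0,0,0,-1]]'; python3 - <<'E'
from axis import *
o=get_obs();Rm=rot(o['eef_rot']);print(Rm,np.abs(o['dq']).max())
d=np.array([.9343,-.3565,0])
t=np.array([.4949,-.036,.044])-o['eef_pos'];print('to go tool mm',Rm.T@t*1000,'axis in tool',Rm.T@d)
E
python3 look.py w4
```

```text
time_s: 2.55
eef_pos: [0.5026, -0.0401, 0.0509]
eef_rot: [-0.58, 0.583, 0.403, -0.401]
wrist_force: [0.3, -0.3, 0.7]
opening: 1.0
[[ 0.3544  0.0051 -0.9351]
 [ 0.9351 -0.0016  0.3544]
 [ 0.0003 -1.     -0.0054]] 0.023013722969405098
to go tool mm [1.0945 6.8952 8.7262] axis in tool [-0.0023  0.0054 -1.    ]
2.55 [ 0.5026 -0.0401  0.0509] [-0.3155  0.2063  1.9007  0.0001  1.0292 -1.524 ] 0.023013722969405098
```

```bash
python3 -m jog '[[0,0,0,0,0,0,-1],[0,0,0,0,0,0,-1]]';python3 -m jog '[[0,0,0,0,0,0,-1]]';python3 -m jog '[[0,0,0,0,0,0,-1]]'; python3 -c "
from h import *
print(get_obs()['q'],get_obs()['eef_pos'],get_obs()['eef_pos'])"
```

```text
time_s: 2.77
eef_pos: [0.5004, -0.0395, 0.049]
eef_rot: [-0.582, 0.582, 0.402, -0.401]
wrist_force: [0.1, -0.5, -0.5]
opening: 0.999
time_s: 2.85
eef_pos: [0.5001, -0.0395, 0.0486]
eef_rot: [-0.582, 0.582, 0.402, -0.402]
wrist_force: [-0.4, -0.1, 0.5]
opening: 0.999
time_s: 2.93
eef_pos: [0.5, -0.0394, 0.0483]
eef_rot: [-0.582, 0.582, 0.402, -0.402]
wrist_force: [0.2, 0.6, -0.6]
opening: 1.001
[-0.3158  0.2088  1.9042 -0.      1.0284 -1.5242] [ 0.5    -0.0394  0.0483] [ 0.5    -0.0394  0.0483]
```

```bash
python3 -m jog '[[1,3,5.5,0,0,0,-1],[0,0,0,0,0,0,-1],[0,0,0,0,0,0,-1],[0,0,0,0,0,0,-1]]'; python3 look.py w5;python3 - <<'E'
from axis import *
im=cv2.imread('pics/w5.png');o,m=pickle.load(open('w5.pkl','rb'))
A,B,e,ab=edges(im,(310,250),.1,.75);c,n,h=planes(m,A,B)
y=(n@c-n[0]*.49-n[2]*.0655)/n[1];dd=np.cross(n,[0,0,1]);print('y at .49',y,np.degrees(np.arctan2(dd[1],dd[0])))
Rm=rot(o['eef_rot']);d=np.array([.9343,-.3565,0])
t=np.array([.4949,-.036,.0445])-o['eef_pos'];print('to go tool mm',Rm.T@t*1000,'axis in tool',Rm.T@d)
E
```

```text
time_s: 3.27
eef_pos: [0.495, -0.0364, 0.045]
eef_rot: [0.582, -0.582, -0.402, 0.402]
wrist_force: [-0.0, -0.5, 0.4]
opening: 0.998
3.2667 [ 0.495  -0.0364  0.045 ] [-0.3131  0.2042  1.9182  0.      1.0195 -1.5216] 0.005885428190940996
y at .49 -0.034063422719503064 159.05868088588784
to go tool mm [0.3497 0.5412 0.2314] axis in tool [-0.0023 -0.0003 -1.    ]
```

Centred to within 0.5 mm. Closing the fingers.

```bash
python3 -m jog '[[0,0,0,0,0,0,1],[0,0,0,0,0,0,1],[0,0,0,0,0,0,1],[0,0,0,0,0,0,1],[0,0,0,0,0,0,1],[0,0,0,0,0,0,1],[0,0,0,0,0,0,1],[0,0,0,0,0,0,1]]'; python3 look.py w6
```

```text
time_s: 3.98
eef_pos: [0.4971, -0.0372, 0.0472]
eef_rot: [-0.581, 0.583, 0.403, -0.401]
wrist_force: [-1.2, -0.7, 12.1]
opening: 0.0
3.9833 [ 0.4971 -0.0372  0.0472] [-0.3131  0.2021  1.9153 -0.0001  1.0203 -1.5216] 0.0017232978443994262
```

View pics/w6.png

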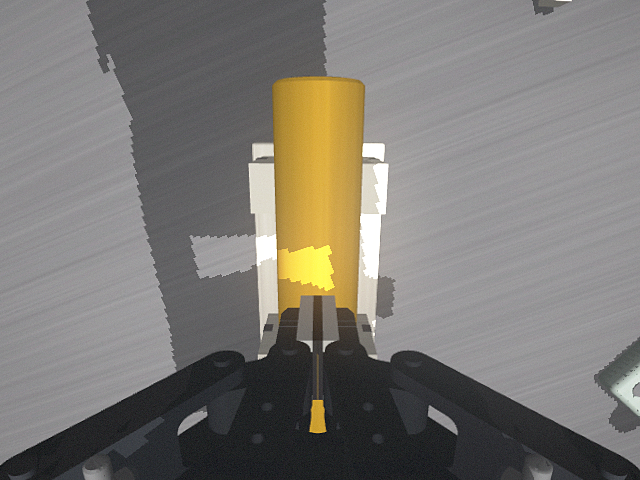

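The opening reads 0.0, so the fingers shut without the tube between them, and their tips lie over it in the picture. I will check where they really are.

```bash
python3 - <<'E'
from axis import *
for nm in ('w5','w6'):
    o,m=pickle.load(open(f'{nm}.pkl','rb'));Rm=rot(o['eef_rot'])
    print(nm,'TCP px',proj(m,o['eef_pos']),'grasp',proj(m,o['eef_pos']-Rm[:,1]*.0187),'back 40',proj(m,o['eef_pos']-Rm[:,1]*.04))
    im=cv2.imread(f'pics/{nm}.png')
    A,B,e,ab=edges(im,(310,200),.05,.6);c,n,h=planes(m,A,B)
    y=(n@c-n[0]*.49-n[2]*.0655)/n[1];dd=np.cross(n,[0,0,1]);print(nm,'y at .49',y,np.degrees(np.arctan2(dd[1],dd[0])),'dist',.018/np.sin(h),'camz',m['pose'][2,3],ab)
    print('plain top', onz(m,[(318,ab[0])],.0835))
for n in ("scene","top"):
    im=camera(n);cv2.imwrite(f'pics/{n}6.png',im)
    x,y=(230,160) if n=='scene' else (240,180)
    cv2.imwrite(f'pics/{n}6c.png',cv2.resize(im[y:y+150,x:x+200],(800,600),interpolation=cv2.INTER_CUBIC))
E
```

```text
w5 TCP px [[316.4666 284.3052]] grasp [[316.3886 300.2401]] back 40 [[316.278  322.8507]]
w5 y at .49 -0.03406350073126773 -20.936672968286913 dist 0.15996118558929012 camz 0.22383085983359183 (np.int64(82), np.int64(432))
plain top [[ 0.4113 -0.0041  0.0835]]
w6 TCP px [[316.4395 284.3445]] grasp [[316.3602 300.2811]] back 40 [[316.2478 322.8941]]
w6 y at .49 -0.03405071283018595 -20.910662224940694 dist 0.16178288410088817 camz 0.22566024433157894 (np.int64(76), np.int64(326))
plain top [[ 0.4113 -0.004   0.0835]]
```

View pics/scene6c.png

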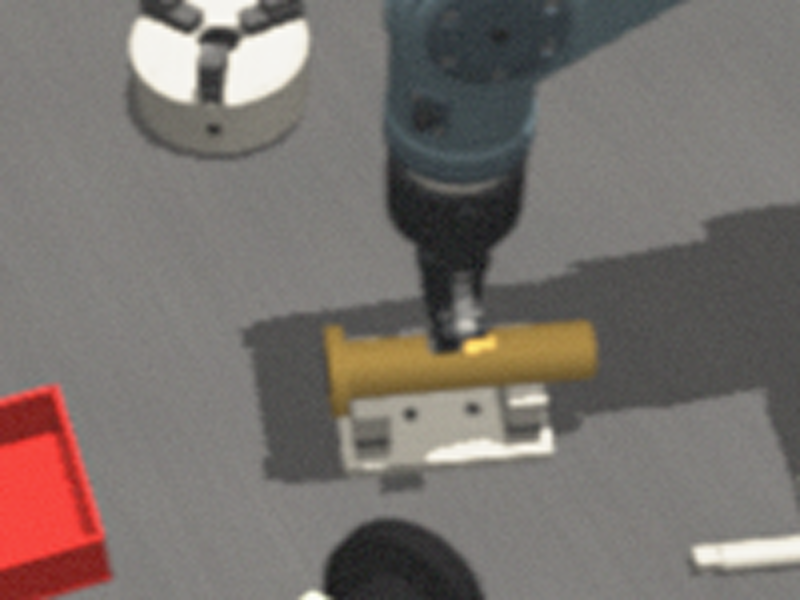

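View pics/w5.png

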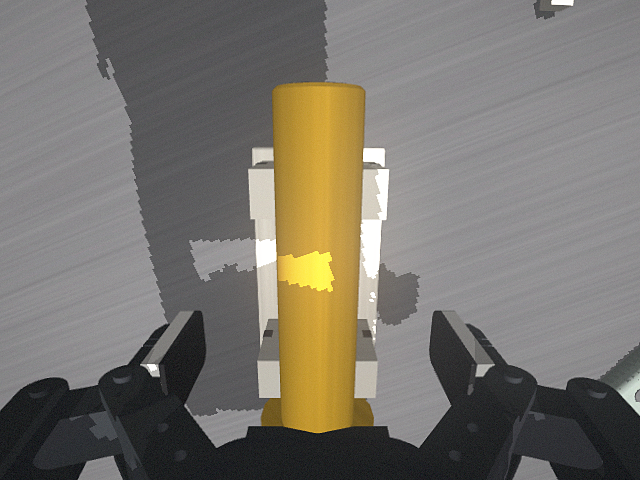

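```bash
python3 - <<'E'
from axis import *
o,m=pickle.load(open('w6.pkl','rb'));Rm=rot(o['eef_rot'])
for s in (0,10,20,30,36,40): 
    print(s,[proj(m,o['eef_pos']+Rm@(np.array([x,-s,z])/1000))[0].round(1) for x,z in ((0,11),(0,0),(0,-11),(11,11))])
im=cv2.imread('pics/w6.png');cv2.imwrite('pics/w6c.png',cv2.resize(im[270:470,200:440],(720,600),interpolation=cv2.INTER_CUBIC))
E
```

```text
0 [array([316.4, 263.5]), array([316.4, 284.3]), array([316.4, 304.5]), array([338.9, 263.5])]
10 [array([316.4, 270.7]), array([316.4, 292.5]), array([316.4, 313.5]), array([340. , 270.7])]
20 [array([316.3, 278.7]), array([316.4, 301.5]), array([316.4, 323.5]), array([341.3, 278.7])]
30 [array([316.3, 287.6]), array([316.3, 311.6]), array([316.3, 334.6]), array([342.7, 287.6])]
36 [array([316.3, 293.5]), array([316.3, 318.2]), array([316.3, 341.9]), array([343.7, 293.5])]
40 [array([316.2, 297.7]), array([316.2, 322.9]), array([316.3, 347. ]), array([344.4, 297.7])]
```

View pics/w6c.png

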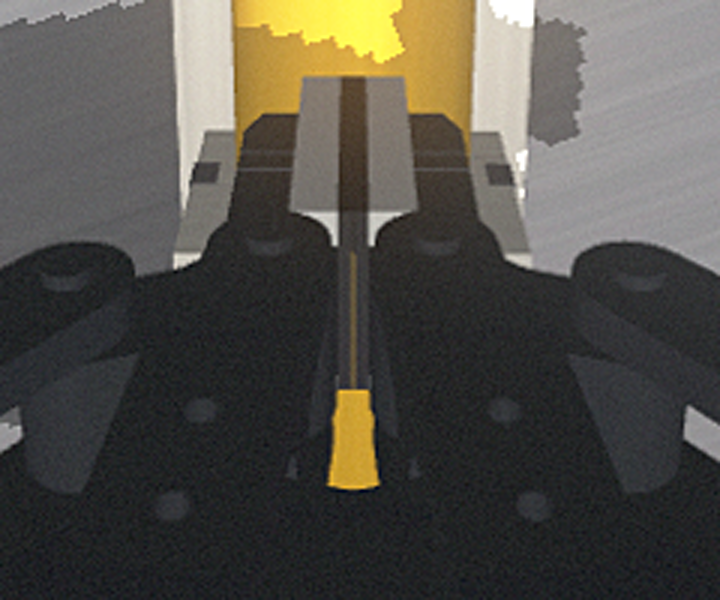

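The tips are about 36 mm behind the reported TCP: they rest on the tube's top at z≈0.0835 while the TCP reads 0.047. The bush has not moved. I will raise, open, and go down about 39 mm deeper.

```bash
python3 -m jog '[[0,-6,0,0,0,0,1],[0,0,0,0,0,0,1],[0,0,0,0,0,0,-1],[0,0,0,0,0,0,-1],[0,0,0,0,0,0,-1],[0,0,0,0,0,0,-1],[0,0,0,0,0,0,-1],[0,0,0,0,0,0,-1]]'; python3 look.py w7; python3 - <<'E'
from axis import *
im=cv2.imread('pics/w7.png');o,m=pickle.load(open('w7.pkl','rb'))
A,B,e,ab=edges(im,(310,200),.05,.6);c,n,h=planes(m,A,B)
y=(n@c-n[0]*.49-n[2]*.0655)/n[1];dd=np.cross(n,[0,0,1]);print('y at .49',y,np.degrees(np.arctan2(dd[1],dd[0])),'plain top', onz(m,[(318,ab[0])],.0835))
Rm=rot(o['eef_rot']);d=np.array([.9343,-.3565,0])
t=np.array([.4949,-.036,.0075])-o['eef_pos'];print('to go tool mm',Rm.T@t*1000,'axis in tool',Rm.T@d)
E
```

```text
time_s: 4.8
eef_pos: [0.495, -0.0365, 0.051]
eef_rot: [0.582, -0.582, -0.402, 0.402]
wrist_force: [-0.5, -0.0, 1.7]
opening: 0.848
4.8 [ 0.495  -0.0365  0.051 ] [-0.3132  0.1943  1.9153 -0.      1.0324 -1.5216] 0.0019999462487929544
y at .49 -0.03404348763821005 159.1086640271135 plain top [[ 0.4114 -0.0041  0.0835]]
to go tool mm [ 0.4006 43.4818  0.2942] axis in tool [-0.0022 -0.0004 -1.    ]
```

View pics/w7.png

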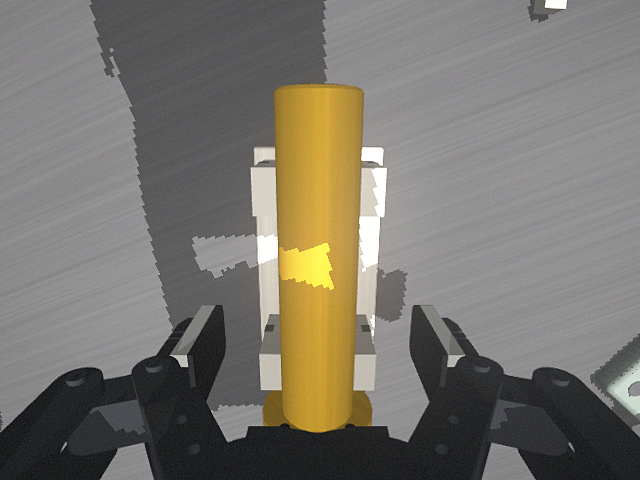

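```bash
python3 -m jog '[[0,12,0,0,0,0,-1],[0,12,0,0,0,0,-1],[0,8,0,0,0,0,-1],[0,0,0,0,0,0,-1]]'; python3 -m jog '[[0,8,0,0,0,0,-1],[0,3,0,0,0,0,-1],[0,0,0,0,0,0,-1],[0,0,0,0,0,0,-1]]'; python3 look.py w8
```

```text
time_s: 5.18
eef_pos: [0.4937, -0.0361, 0.0175]
eef_rot: [0.583, -0.581, -0.401, 0.402]
wrist_force: [0.6, 0.9, -1.2]
opening: 1.002
time_s: 5.52
eef_pos: [0.4952, -0.0365, 0.0082]
eef_rot: [0.582, -0.582, -0.402, 0.402]
wrist_force: [-0.4, -0.3, 1.0]
opening: 1.006
5.5167 [ 0.4952 -0.0365  0.0082] [-0.3132  0.2709  1.9304  0.      0.9404 -1.5216] 0.008996049496353688
```

View pics/w8.png

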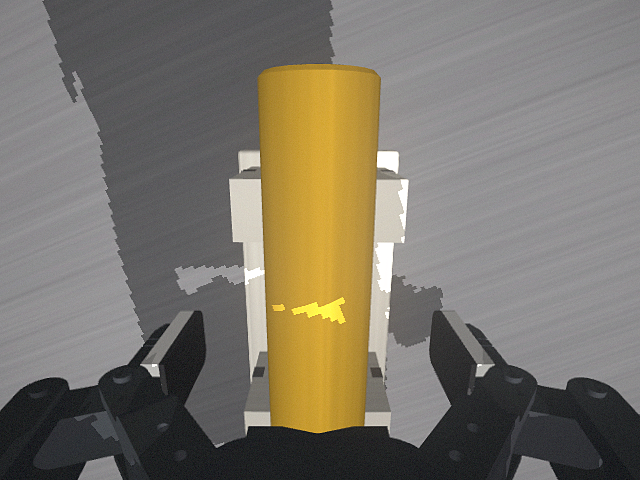

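No contact force, and the tube is centred between the fingers. Closing again.

```bash
python3 -m jog '[[0,0,0,0,0,0,1],[0,0,0,0,0,0,1],[0,0,0,0,0,0,1],[0,0,0,0,0,0,1],[0,0,0,0,0,0,1],[0,0,0,0,0,0,1],[0,0,0,0,0,0,1]]'; python3 look.py w9
```

```text
time_s: 6.15
eef_pos: [0.4954, -0.0365, 0.0086]
eef_rot: [-0.582, 0.582, 0.402, -0.402]
wrist_force: [-3.1, 0.6, 5.8]
opening: 0.399
6.15 [ 0.4954 -0.0365  0.0086] [-0.313   0.2702  1.9303  0.0002  0.9408 -1.5215] 0.0015429719393534643
```

View pics/w9.png

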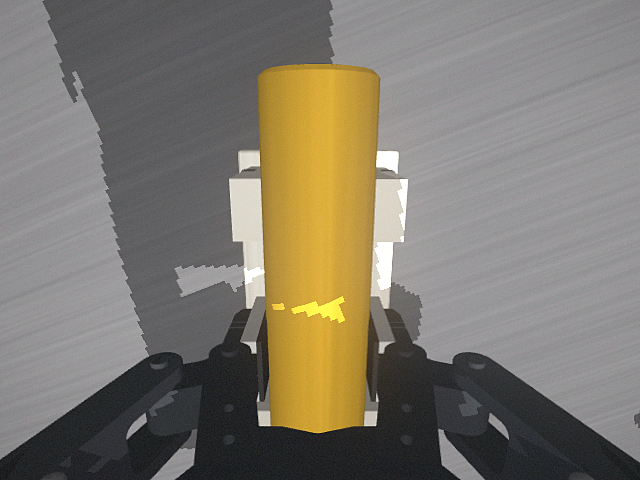

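The opening stopped at 0.40, about 34–36 mm, so the tube is gripped. Lifting.

```bash
python3 -m jog '[[0,-6,0,0,0,0,1],[0,-10,0,0,0,0,1],[0,-15,0,0,0,0,1],[0,-20,0,0,0,0,1],[0,-15,0,0,0,0,1],[0,-8,0,0,0,0,1],[0,0,0,0,0,0,1],[0,0,0,0,0,0,1]]'; python3 look.py w10; python3 - <<'E'
from h import *
im=camera('scene');cv2.imwrite('pics/scene10.png',im);cv2.imwrite('pics/scene10c.png',cv2.resize(im[160:310,230:430],(800,600),interpolation=cv2.INTER_CUBIC))
E
```

```text
time_s: 6.87
eef_pos: [0.4949, -0.0365, 0.082]
eef_rot: [0.582, -0.582, -0.402, 0.402]
wrist_force: [0.1, -0.3, -6.9]
opening: 0.403
6.8667 [ 0.4949 -0.0365  0.082 ] [-0.3132  0.1436  1.8992 -0.0001  1.0989 -1.5216] 0.023461210127235104
```

View pics/w10.png

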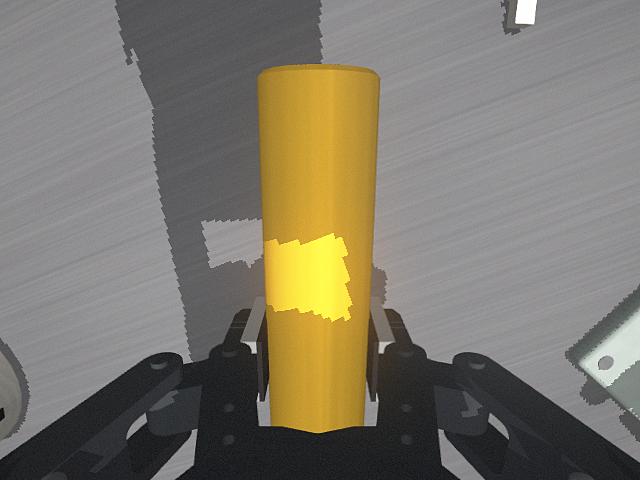

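View pics/scene10c.png

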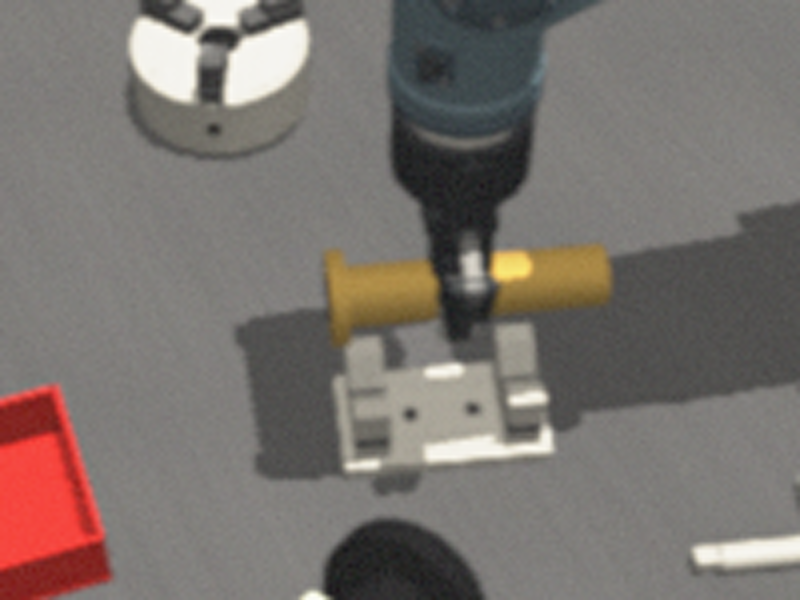

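Lifted cleanly: about 6.9 N of weight, bush level in hand, stand in place and empty. Now I refine the camera stand pose from the plate edges in the wrist, top and scene views.

```bash
python3 - <<'E'
from h import *
import pickle
im=camera('top');cv2.imwrite('pics/top10.png',im)
def crop(n,x,y,w,h,s):
    a=cv2.imread(f'pics/{n}.png')[y:y+h,x:x+w];return cv2.resize(a,(w*s,h*s),interpolation=cv2.INTER_CUBIC)
cv2.imwrite('pics/cw1.png',crop('w1',430,250,210,150,3))
cv2.imwrite('pics/cw2.png',crop('w2',490,190,150,150,4))
cv2.imwrite('pics/ct.png',crop('top10',170,110,120,130,4))
cv2.imwrite('pics/cs.png',crop('scene10',240,270,140,190,3))
E
```

```text
(no output)
```

View pics/cw1.png

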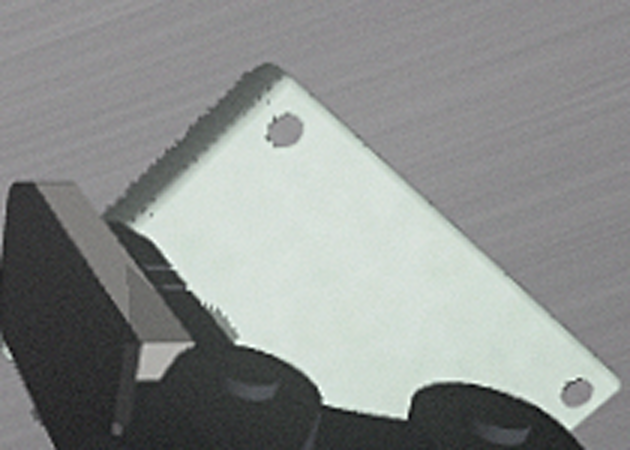

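View pics/cw2.png

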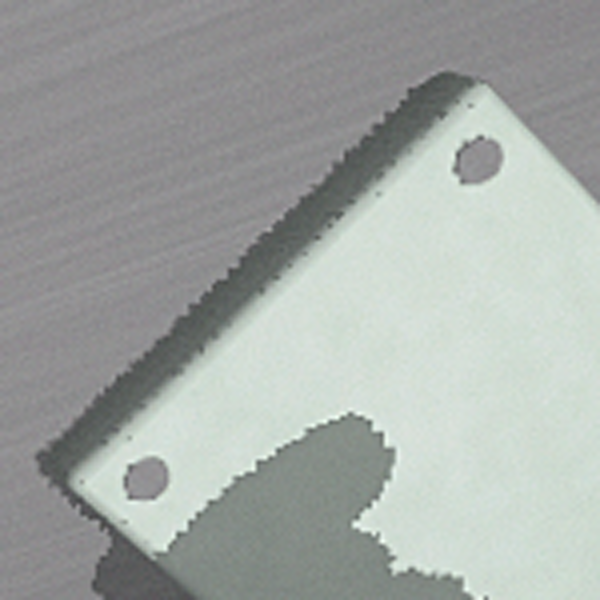

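View pics/ct.png

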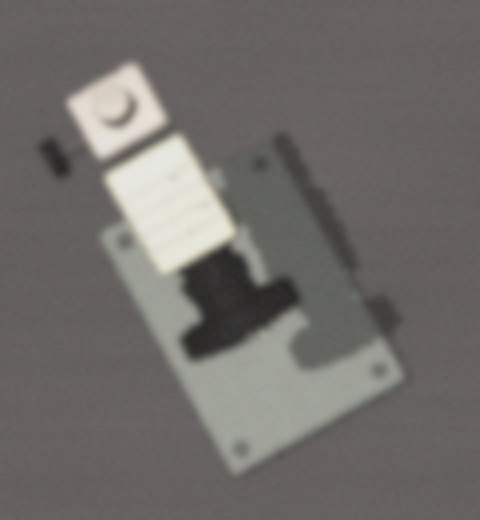

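View pics/cs.png

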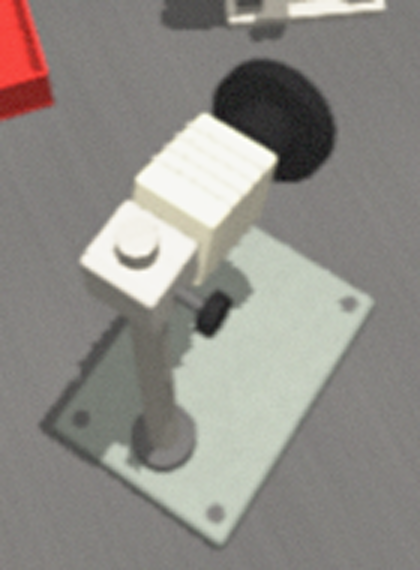

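The four screw holes in the plate are visible in several views, so I triangulate those.

```bash
python3 - <<'E'
from h import *
import pickle
f=lambda u,v,s,x,y:((u+.5)/s-.5+x,(v+.5)/s-.5+y)
M={n:camera_model(n) for n in('top','scene')}
for n in('w1','w2'): M[n]=pickle.load(open(n+'.pkl','rb'))[1]
H={'w1':{'A':f(284,130,3,430,250),'C':f(576,392,3,430,250)},
'w2':{'A':f(478,160,4,490,190),'B':f(146,478,4,490,190)},
'top':{'A':f(241,449,4,170,110),'B':f(379,370,4,170,110),'C':f(125,241,4,170,110),'D':f(261,164,4,170,110)},
'scene':{'A':f(348,303,3,240,270),'C':f(216,513,3,240,270),'D':f(82,418,3,240,270)}}
import json;json.dump(H,open('holes.json','w'))
yaw=lambda v:np.degrees(np.arctan2(v[1],v[0]))
for n in H:
    P={k:onz(M[n],[v],.018)[0] for k,v in H[n].items()};print(n,{k:v[:2] for k,v in P.items()})
    if 'C' in P:print('  AC',np.linalg.norm(P['C']-P['A']),yaw(P['C']-P['A']))
    if 'B' in P:print('  AB',np.linalg.norm(P['B']-P['A']),yaw(P['A']-P['B'])-90)
    if 'D' in P:print('  DC',np.linalg.norm(P['D']-P['C']),yaw(P['C']-P['D'])-90,'AD centre',(P['A']+P['D'])/2,yaw(P['D']-P['A']))
print('A wrist tri',tri([(M['w1'],H['w1']['A']),(M['w2'],H['w2']['A'])]))
for k in 'ACD':print(k,tri([(M['top'],H['top'][k]),(M['scene'],H['scene'][k])]))
# camera parts: camera line & ring in top/scene
E
```

```text
w1 {'A': array([0.6019, 0.2289]), 'C': array([0.75  , 0.3122])}
  AC 0.16990273726341448 29.35679250578622
w2 {'A': array([0.6021, 0.2293]), 'B': array([0.6557, 0.1333])}
  AB 0.10994637158976761 29.206381766575845
top {'A': array([0.6023, 0.2283]), 'B': array([0.6564, 0.132 ]), 'C': array([0.7509, 0.3109]), 'D': array([0.8047, 0.215 ])}
  AC 0.17002565740373965 29.063155701046583
  AB 0.11055485293913658 29.338594696732983
  DC 0.10995918244511695 29.296983311958073 AD centre [0.7035 0.2217 0.018 ] -3.7594002646785336
scene {'A': array([0.601 , 0.2273]), 'C': array([0.7486, 0.3115]), 'D': array([0.8022, 0.2154])}
  AC 0.1699245334429968 29.70439043314558
  DC 0.11003008945986886 29.16141514690966 AD centre [0.7016 0.2213 0.018 ] -3.3795288933445757
A wrist tri (array([0.6014, 0.2286, 0.019 ]), array([0.0001, 0.0001]))
A (array([0.6018, 0.228 , 0.0206]), array([0.0002, 0.0002]))
C (array([0.7497, 0.3112, 0.0196]), array([0.0011, 0.0011]))
D (array([0.8033, 0.2153, 0.0198]), array([0.0011, 0.0011]))
```

```bash
python3 -m jog '[[0,-5,0,0,-4,0,1],[0,-8,0,0,-7,0,1],[0,-8,0,0,-7.1,0,1],[0,-10,0,0,-7.1,0,1],[0,-10,0,0,-7.1,0,1],[0,-10,0,0,-7.1,0,1],[0,-5,0,0,-7,0,1],[0,0,0,0,-4,0,1]]'; python3 -m jog '[[15,0,-4,-3,0,0,1],[30,0,-9,-5,0,0,1],[30,0,-9,-6,0,0,1],[30,0,-9,-4,0,0,1],[19,0,-6,-2,0,0,1],[0,0,0,0,0,0,1],[0,0,0,0,0,0,1],[0,0,0,0,0,0,1]]'
cat > goal.py <<'E'
from h import *
import sys
back=float(sys.argv[1]) if len(sys.argv)>1 else 0
yaw=np.radians(29.3);el=np.radians(20)
h=np.array([np.cos(yaw),np.sin(yaw),0]);ax=np.cos(el)*h+np.array([0,0,np.sin(el)])
org=np.array([.7028,.2222,0]);lens=org-.073*h+[0,0,.262];focus=lens-.110*ax
mid=focus-.071*ax-back/1000*ax
x=np.array([-np.sin(yaw),np.cos(yaw),0]);Rt=np.c_[x,np.cross(-ax,x),-ax]
p=np.array([.3,-56.9,.6])/1000
o=get_obs();Rm=rot(o['eef_rot'])
now=o['eef_pos']+Rm@p
tcp=mid-Rt@p
print('t',o['time_s'],'face now',now-Rm[:,2]*.071,'goal face',mid+.071*ax)
print('TCP shift tool mm',Rm.T@(tcp-o['eef_pos'])*1000,'turn deg',np.degrees(R.from_matrix(Rm.T@Rt).as_rotvec()),'open',o['opening'],'dq',np.abs(o['dq']).max(),'q',o['q'],'F',o['wrist_force'])
E
python3 goal.py 50
```

```text
time_s: 7.68
eef_pos: [0.4955, -0.0366, 0.1385]
eef_rot: [-0.353, 0.354, 0.612, -0.612]
wrist_force: [1.3, -0.4, -7.1]
opening: 0.402
time_s: 8.35
eef_pos: [0.4654, 0.0888, 0.1436]
eef_rot: [-0.288, 0.412, 0.708, -0.496]
wrist_force: [-0.1, -0.6, -6.4]
opening: 0.403
t 8.35 face now [0.5059 0.1123 0.2211] goal face [0.508  0.1129 0.2073]
TCP shift tool mm [-0.1911 13.8525  2.6234] turn deg [-0.068   0.3466  0.1031] open 0.40256025853916483 dq 0.020631836828941583 q [-0.2516 -0.2549  2.183   0.2896  0.9782 -2.4742] F [-0.058  -0.611  -6.4031]
```

```bash
python3 -m jog '[[0,7,1,0,0.35,0,1],[0,7,1.5,0,0,0.1,1],[0,0,0,0,0,0,1],[0,0,0,0,0,0,1],[0,0,0,0,0,0,1],[0,0,0,0,0,0,1]]'; python3 goal.py 50; python3 look.py w11; python3 - <<'E'
from h import *
for n,(x,y,w,h,s) in {'top':(170,110,200,150,4),'scene':(240,200,200,150,4)}.items():
    im=camera(n);cv2.imwrite(f'pics/{n}11.png',im);cv2.imwrite(f'pics/{n}11c.png',cv2.resize(im[y:y+h,x:x+w],(w*s,h*s),interpolation=cv2.INTER_CUBIC))
E
```

```text
time_s: 8.85
eef_pos: [0.4678, 0.0903, 0.13]
eef_rot: [-0.29, 0.414, 0.707, -0.495]
wrist_force: [0.4, 0.4, -7.1]
opening: 0.403
t 8.85 face now [0.5084 0.1133 0.2075] goal face [0.508  0.1129 0.2073]
TCP shift tool mm [-0.2629  0.0419  0.5507] turn deg [-0.0067 -0.0407  0.0143] open 0.4034394752011422 dq 0.006656153179232923 q [-0.2454 -0.2264  2.1921  0.2955  0.9387 -2.4739] F [ 0.3522  0.4322 -7.0525]
8.85 [0.4678 0.0903 0.13  ] [-0.2454 -0.2264  2.1921  0.2955  0.9387 -2.4739] 0.006656153179232923
```

View pics/top11c.png

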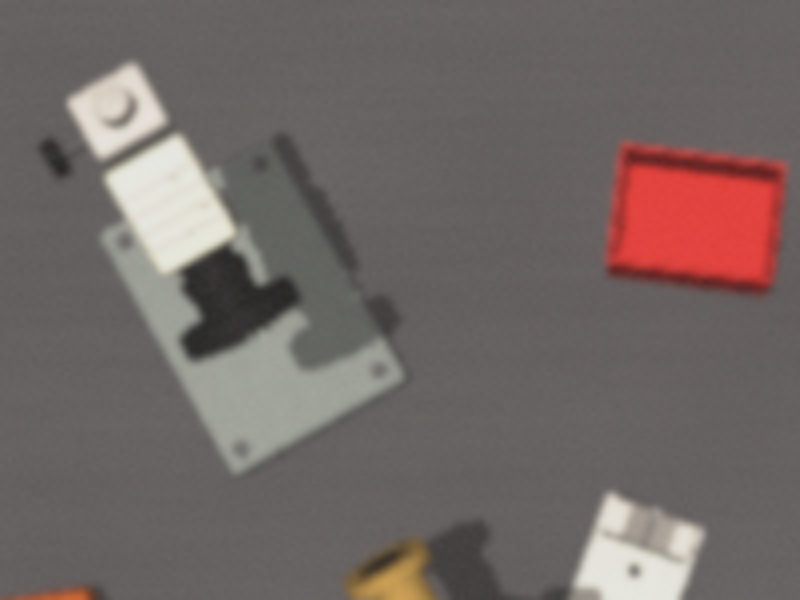

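View pics/scene11c.png

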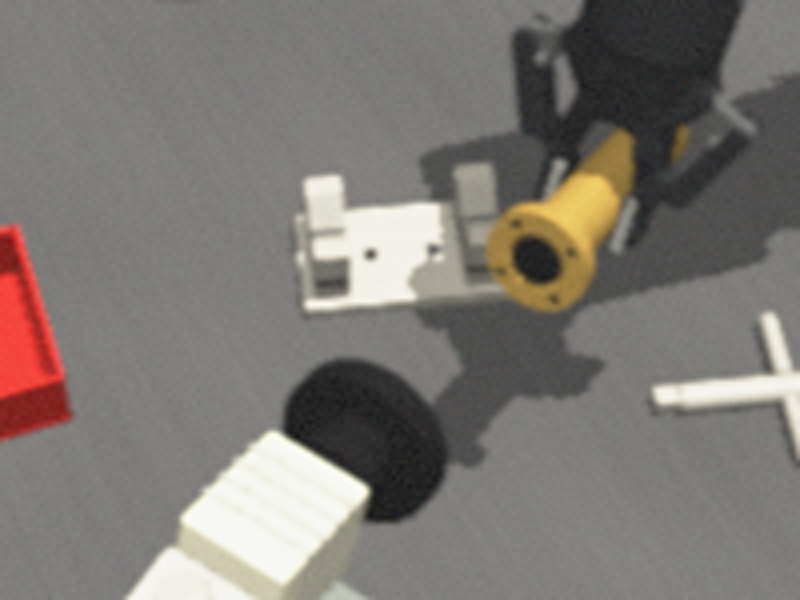

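View pics/w11.png

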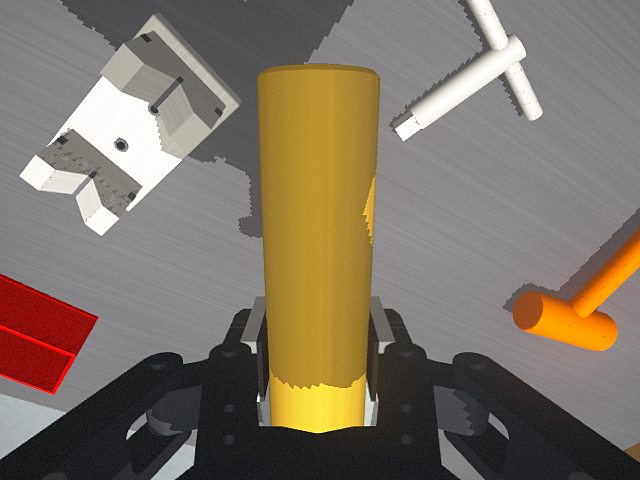

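The bush is unslipped in hand (plain end at row 66, as before). The scene view shows the flange and bore at about crop (540,257), aimed at the ring. Next I overlay the predicted lens ring and flange outlines as a check.

```bash
cat > ov.py <<'E'
from h import *
import sys
tag,back=sys.argv[1],0
yaw=np.radians(29.3);el=np.radians(20)
hh=np.array([np.cos(yaw),np.sin(yaw),0]);ax=np.cos(el)*hh+np.array([0,0,np.sin(el)])
org=np.array([.7028,.2222,0]);lens=org-.073*hh+[0,0,.262]
o=get_obs();Rm=rot(o['eef_rot']);mid=o['eef_pos']+Rm@(np.array([.3,-56.9,.6])/1000);a=-Rm[:,2];face=mid+.071*a
def circ(c,n,r):
    u=np.cross(n,[0,0,1]);u/=np.linalg.norm(u);v=np.cross(n,u);t=np.linspace(0,2*np.pi,73)
    return c+r*(np.cos(t)[:,None]*u+np.sin(t)[:,None]*v)
for n,(x,y,w,h,s) in {'top':(170,110,200,150,4),'scene':(240,200,200,150,4)}.items():
    im=cv2.imread(f'pics/{n}{tag}.png');m=camera_model(n)
    c=cv2.resize(im[y:y+h,x:x+w],(w*s,h*s),interpolation=cv2.INTER_CUBIC)
    for P,col in ((circ(lens,ax,.038),(0,255,0)),(circ(lens,ax,.019),(0,255,0)),(circ(face,a,.028),(255,0,255)),(circ(face,a,.014),(255,0,255)),(np.array([face,lens]),(255,255,0))):
        q=((proj(m,P)-[x,y]+.5)*s-.5).round().astype(int);cv2.polylines(c,[q.reshape(-1,1,2)],False,col,1)
    cv2.imwrite(f'pics/ov_{n}{tag}.png',c)
E
python3 ov.py 11
```

```text
(no output)
```

View pics/ov_top11.png

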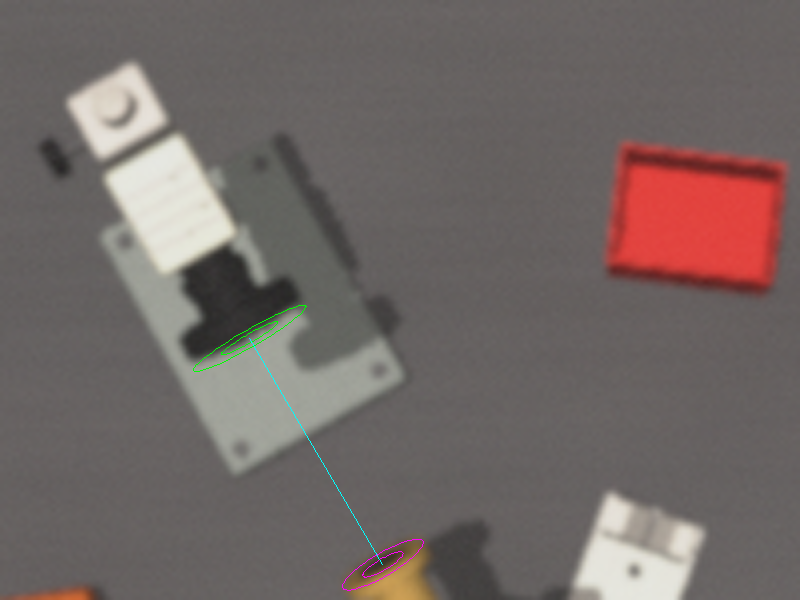

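View pics/ov_scene11.png

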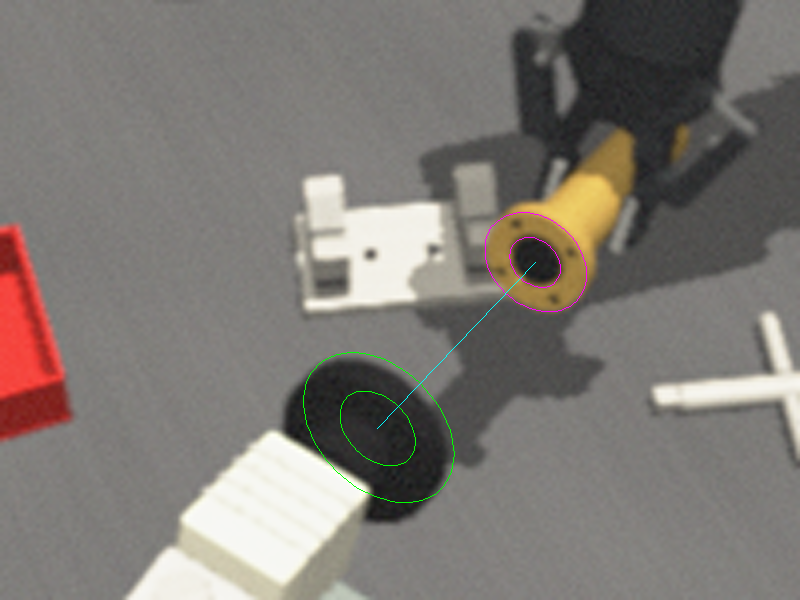

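```bash
python3 - <<'E'
from h import *
yaw=np.radians(29.3);el=np.radians(20)
h=np.array([np.cos(yaw),np.sin(yaw),0]);ax=np.cos(el)*h+np.array([0,0,np.sin(el)])
org=np.array([.7028,.2222,0]);lens=org-.073*h+[0,0,.262]
u=np.cross(ax,[0,0,1]);u/=np.linalg.norm(u);v=np.cross(ax,u);t=np.linspace(0,2*np.pi,73)
C=lambda c,r:c+r*(np.cos(t)[:,None]*u+np.sin(t)[:,None]*v)
for n,(x,y,w,hh,s) in {'top':(210,160,50,45,13),'scene':(300,280,60,55,11)}.items():
    ims=np.mean([cv2.imread(f'pics/{n}{k}.png').astype(float) for k in ('10','11','6','0')[:2]],0)
    g=np.clip((ims[y:y+hh,x:x+w])*2.2,0,255).astype(np.uint8)
    c=cv2.resize(g,(w*s,hh*s),interpolation=cv2.INTER_CUBIC);m=camera_model(n)
    d=c.copy()
    for P in (C(lens,.019),C(lens+.006*ax,.038)):
        q=((proj(m,P)-[x,y]+.5)*s-.5).round().astype(int);cv2.polylines(d,[q.reshape(-1,1,2)],False,(0,255,0),1)
    cv2.imwrite(f'pics/z_{n}.png',d)
    # post check
    print(n,'post top/base px',proj(m,[org+.065*h+[0,0,.343],org+.065*h+[0,0,.018]]))
E
```

```text
top post top/base px [[196.8915 135.4432]
 [220.9983 166.5375]]
scene post top/base px [[284.9783 348.4987]
 [294.0813 416.5151]]
```

View pics/z_top.png

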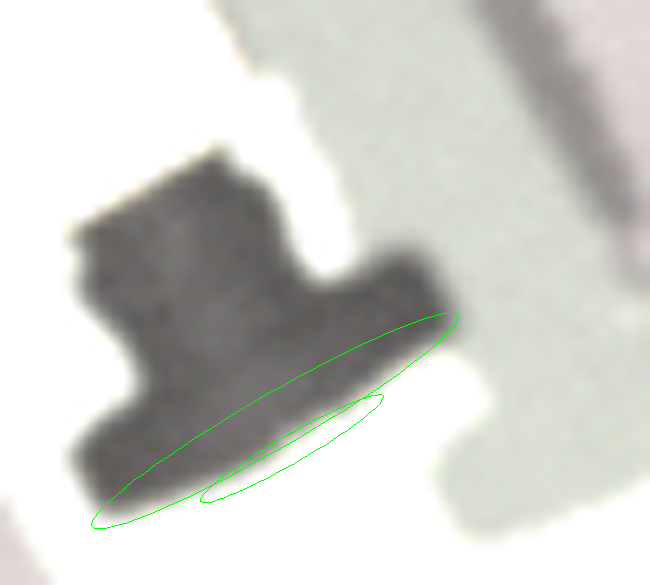

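View pics/z_scene.png

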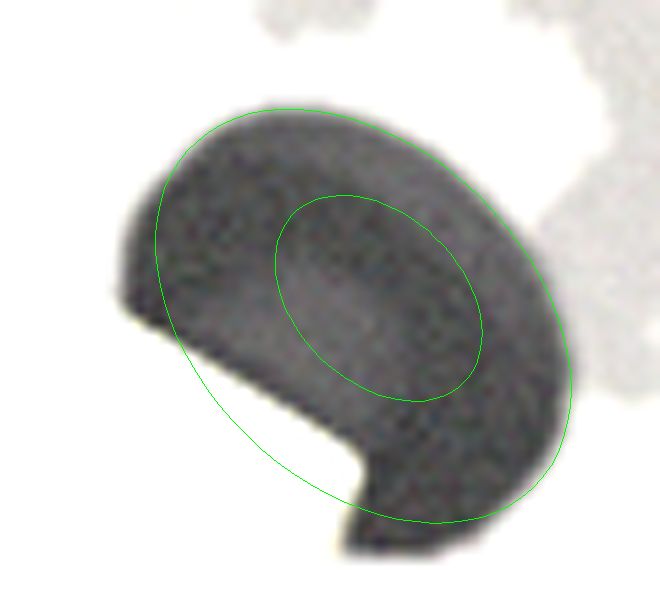

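```bash
python3 - <<'E'
from h import *
ims=[]
for n,(x,y,w,hh) in {'top':(210,165,48,40),'scene':(305,285,48,40)}.items():
    im=np.mean([cv2.imread(f'pics/{n}{k}.png').astype(float) for k in ('10','11')],0)
    g=np.clip((im[y:y+hh,x:x+w]-20)*1.25,0,255).astype(np.uint8)
    ims.append(cv2.resize(g,(w*8,hh*8),interpolation=cv2.INTER_CUBIC))
cv2.imwrite('pics/zz.png',np.hstack(ims))
# intensity profile across ring front along the axis, top view
yaw=np.radians(29.3);el=np.radians(20)
h=np.array([np.cos(yaw),np.sin(yaw),0]);ax=np.cos(el)*h+np.array([0,0,np.sin(el)]);u=np.array([-np.sin(yaw),np.cos(yaw),0]);up=np.cross(ax,u)
lens=np.array([.7028,.2222,0])-.073*h+[0,0,.262]
for n in('top','scene'):
    im=cv2.cvtColor(np.mean([cv2.imread(f'pics/{n}{k}.png').astype(float) for k in ('10','11')],0).astype(np.float32),cv2.COLOR_BGR2GRAY);m=camera_model(n)
    s=np.arange(-24,30,3)/1000.;print(n,s*1000)
    for r,lab in ((0,'centre'),(.01,'10L'),(-.01,'10R'),(.026,'26L'),(-.026,'26R')):
        top=up*np.sign(up[2])*np.sqrt(.038**2-r*r)
        q=proj(m,lens+s[:,None]*ax+u*r+top).astype(np.float32)
        print(lab,cv2.remap(im,q[:,0].reshape(1,-1),q[:,1].reshape(1,-1),cv2.INTER_LINEAR)[0].round().astype(int))
E
```

```text
top [-24. -21. -18. -15. -12.  -9.  -6.  -3.   0.   3.   6.   9.  12.  15.
  18.  21.  24.  27.]
centre [162 163 163 163 163 161 161 160 155 131  89  59  52  52  52  50  50  52]
10L [162 162 162 162 161 160 159 159 155 130  83  52  50  50  48  45  45  46]
10R [162 162 162 163 163 163 163 162 162 146 103  60  49  50  48  46  43  47]
26L [161 163 162 162 162 162 162 161 160 148 110  63  45  44  44  47  74 125]
26R [100 100 100  99 102 114 140 156 157 146 103  58  44  44  43  42  60 102]
scene [-24. -21. -18. -15. -12.  -9.  -6.  -3.   0.   3.   6.   9.  12.  15.
  18.  21.  24.  27.]
centre [122 124 126 126 125 124 123 127 127 111  73  51  49  50  48  40  36  38]
10L [126 126 125 124 126 127 125 124 124 111  75  48  49  46  49  42  39  36]
10R [127 126 125 125 126 127 126 128 125 110  76  49  46  48  45  39  37  37]
26L [103 102 103 102 101 103 103 102 100  88  67  48  44  46  46  34  35  34]
26R [105 109 120 126 128 127 127 128 122 104  85  68  51  42  42  43  37  38]
```

View pics/zz.png

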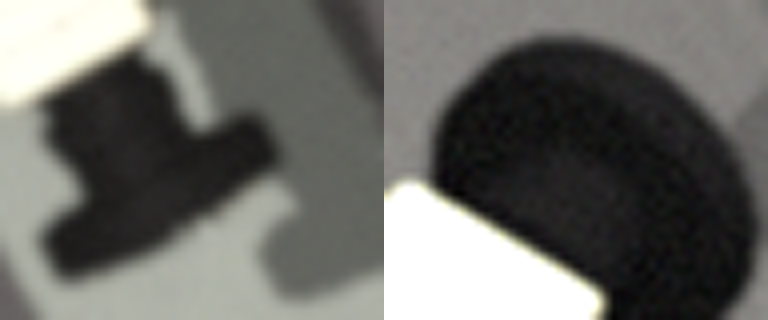

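In both views the black ring's front edge lies about 5 mm behind the predicted lens front. Yaw and sideways position agree. To tell whether the barrel stands proud of the ring, I will back off and look at the lens front with the wrist camera.

```bash
cat > plan.py <<'E'
from h import *
def plan(Rt,tcp,N):
    o=get_obs();Rm=rot(o['eef_rot']);p=o['eef_pos']
    rv=R.from_matrix(Rm.T@Rt).as_rotvec();print('rotvec deg',np.degrees(rv),np.degrees(np.linalg.norm(rv)),'dist',np.linalg.norm(tcp-p)*1000)
    step=R.from_rotvec(rv/N).as_matrix();d=(tcp-p)/N;Rc=Rm
    print('turn per row',np.degrees(rv/N).round(2))
    for i in range(N):
        print((Rc.T@d*1000).round(1));Rc=Rc@step
E
python3 - <<'E'
from plan import *
yaw=np.radians(29.3);h=np.array([np.cos(yaw),np.sin(yaw),0]);u=np.array([-np.sin(yaw),np.cos(yaw),0]);z=np.array([0,0,1.])
a=np.radians(25);x=h*np.cos(a)+z*np.sin(a);y=-z*np.cos(a)+h*np.sin(a)
Rt=np.c_[x,y,np.cross(x,y)];print(np.cross(x,y),u)
plan(Rt,np.array([.560,.057,.235]),14)
E
```

```text
[-0.4894  0.8721  0.    ] [-0.4894  0.8721  0.    ]
rotvec deg [-3.9074 89.9135 -3.9153] 90.08353276050208 dist 143.5081454276348
turn per row [-0.28  6.42 -0.28]
[-5.3 -5.5 -6.9]
[-4.5 -5.5 -7.4]
[-3.6 -5.4 -7.9]
[-2.6 -5.4 -8.3]
[-1.7 -5.4 -8.6]
[-0.7 -5.3 -8.7]
[ 0.3 -5.3 -8.8]
[ 1.3 -5.3 -8.7]
[ 2.3 -5.2 -8.5]
[ 3.3 -5.2 -8.2]
[ 4.2 -5.1 -7.8]
[ 5.1 -5.  -7.3]
[ 5.9 -5.  -6.7]
[ 6.7 -4.9 -6.1]
```

```bash
python3 -m jog '[[-5.3,-5.5,-6.9,-0.2,4,-0.2,1],[-4.5,-5.5,-7.4,-0.3,6.4,-0.3,1],[-3.6,-5.4,-7.9,-0.3,6.8,-0.3,1],[-2.6,-5.4,-8.3,-0.3,6.8,-0.3,1],[-1.7,-5.4,-8.6,-0.3,6.8,-0.3,1],[-0.7,-5.3,-8.7,-0.3,6.8,-0.3,1],[0.3,-5.3,-8.8,-0.3,6.8,-0.3,1],[1.3,-5.3,-8.7,-0.3,6.8,-0.3,1]]'; python3 -m jog '[[2.3,-5.2,-8.5,-0.3,6.8,-0.3,1],[3.3,-5.2,-8.2,-0.3,6.8,-0.3,1],[4.2,-5.1,-7.8,-0.3,6.8,-0.3,1],[5.1,-5,-7.3,-0.3,6.8,-0.3,1],[5.9,-5,-6.7,-0.3,6.5,-0.3,1],[6.7,-4.9,-6.1,-0.2,5,-0.2,1],[0,0,0,0,0,0,1],[0,0,0,0,0,0,1]]'; python3 look.py w12
```

```text
time_s: 9.67
eef_pos: [0.5208, 0.0728, 0.1906]
eef_rot: [-0.57, 0.579, 0.528, -0.246]
wrist_force: [-0.2, 0.3, -7.3]
opening: 0.404
time_s: 10.33
eef_pos: [0.5598, 0.0578, 0.2351]
eef_rot: [0.706, -0.629, -0.324, 0.027]
wrist_force: [-0.3, -0.4, -7.0]
opening: 0.403
10.3333 [0.5598 0.0578 0.2351] [-0.3156 -0.169   1.9454  0.3609  1.0868 -0.9546] 0.026578227866085127
```

View pics/w12.png

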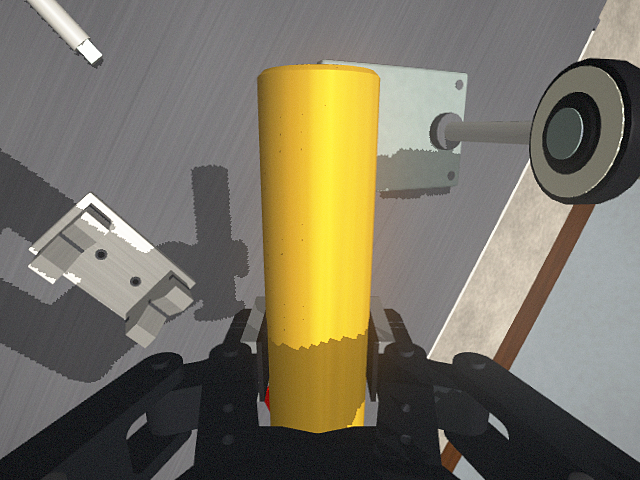

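The lens front is plainly seen: the ring's white face is centred near (583,131), with the black barrel and grey glass near (565,133) standing proud of it. I take a second view for triangulation.

```bash
python3 -m jog '[[0,0,25,0,0,0,1],[0,0,25,0,0,0,1],[0,0,0,0,0,0,1],[0,0,0,0,0,0,1]]'; python3 look.py w13; python3 - <<'E'
import cv2,numpy as np
for n,(x,y) in {'w12':(515,45),'w13':(515,110)}.items():
    im=cv2.imread(f'pics/{n}.png')[y:y+170,x:640];cv2.imwrite(f'pics/{n}c.png',cv2.resize(im,None,fx=3.4,fy=3.4,interpolation=cv2.INTER_CUBIC))
a=[cv2.imread(f'pics/{n}c.png') for n in('w12','w13')];cv2.imwrite('pics/w1213.png',np.hstack(a)[:, :850])
cv2.imwrite('pics/w1213.png',cv2.resize(np.hstack(a),(800,544)))
E
```

```text
time_s: 10.72
eef_pos: [0.5339, 0.1029, 0.2341]
eef_rot: [0.707, -0.628, -0.324, 0.028]
wrist_force: [-0.1, -0.3, -5.9]
opening: 0.401
10.7167 [0.5339 0.1029 0.2341] [-0.225  -0.2329  1.9995  0.3326  1.068  -0.8569] 0.027590348809992504
```

View pics/w1213.png

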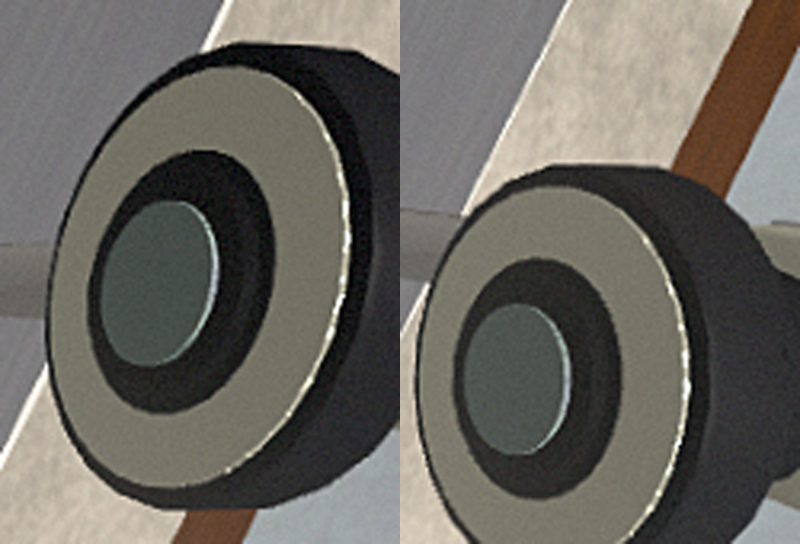

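```bash
python3 - <<'E'
from h import *
import pickle
yaw=np.radians(29.3);el=np.radians(20)
h=np.array([np.cos(yaw),np.sin(yaw),0]);ax=np.cos(el)*h+np.array([0,0,np.sin(el)]);u=np.array([-np.sin(yaw),np.cos(yaw),0]);up=np.cross(ax,u)
lens=np.array([.7028,.2222,0])-.073*h+[0,0,.262]
obs={'glass':[],'annulus':[]};
for n,seed,sa in (('w12',(565,133),(600,75)),('w13',None,None)):
    im=cv2.imread(f'pics/{n}.png');o,m=pickle.load(open(f'{n}.pkl','rb'))
    g=cv2.GaussianBlur(im,(3,3),0).astype(int);B,G,Rr=g[...,0],g[...,1],g[...,2]
    c0=proj(m,lens)[0].round().astype(int);print(n,'pred lens',proj(m,lens)[0])
    gl=((G>45)&(G-Rr>6)).astype(np.uint8)*255
    x0=max(c0[0]-60,0);roi=np.zeros_like(gl);roi[c0[1]-45:c0[1]+45,c0[0]-45:min(640,c0[0]+45)]=255
    gl=cv2.morphologyEx(gl&roi,cv2.MORPH_OPEN,np.ones((3,3)))
    cs=max(cv2.findContours(gl,cv2.RETR_EXTERNAL,cv2.CHAIN_APPROX_NONE)[0],key=cv2.contourArea)
    e=cv2.fitEllipse(cv2.convexHull(cs));print('glass',e,cv2.contourArea(cs));obs['glass'].append((m,e[0]))
    # annulus: rays from the centre outward, first bright->dark drop after bright
    gray=cv2.cvtColor(im,cv2.COLOR_BGR2GRAY);gray=cv2.GaussianBlur(gray,(3,3),0)
    bright=((gray>75)&(abs(Rr-B)<40)).astype(np.uint8)
    inn,out=[],[]
    for t in np.radians(np.arange(0,360,4)):
        r=np.arange(5,95,.25);q=np.array(e[0])+np.outer(r,[np.cos(t),np.sin(t)])
        if True:
            ok=(q[:,0]<638)&(q[:,0]>1)&(q[:,1]>1)&(q[:,1]<478);q=q[ok]
            v=cv2.remap(gray,q[:,0].astype(np.float32).reshape(1,-1),q[:,1].astype(np.float32).reshape(1,-1),cv2.INTER_LINEAR)[0].astype(int)
            dk=np.nonzero(v<48)[0]
            if len(dk)==0: continue
            i=dk[0];b=np.nonzero(v[i:]>78)[0]
            if len(b)==0: continue
            i+=b[0];inn.append(q[i]);d=np.nonzero(v[i:]<70)[0]
            if len(d): out.append(q[i+d[0]])
    def fit(P):
        P=np.array(P,np.float32)
        for _ in range(5):
            e=cv2.fitEllipse(P);c,(a,b),th=e;th=np.radians(th);d=P-np.array(c);X=d@[np.cos(th),np.sin(th)]/(a/2);Y=d@[-np.sin(th),np.cos(th)]/(b/2)
            rr=np.hypot(X,Y);k=abs(rr-np.median(rr))<.04;P=P[k] if k.sum()>12 else P
        return e,len(P)
    ei,eo=fit(inn),fit(out);print('inner',ei,'outer',eo)
    obs['annulus'].append((m,eo[0][0]))
    d=cv2.resize(im[:,480:],None,fx=2,fy=2)
    for E,col in((e,(0,0,255)),(eo[0],(0,255,0)),(ei[0],(255,0,255))):
        cv2.ellipse(d,((E[0][0]*2-960,E[0][1]*2),(E[1][0]*2,E[1][1]*2),E[2]),col,1)
    cv2.imwrite(f'pics/el_{n}.png',d[:600])
for k,v in obs.items():
    p,r=tri(v);w=p-lens;print(k,p,r,'rel predicted lens: along',w@ax*1e3,'side',w@u*1e3,'up',w@up*1e3)
a=[cv2.imread(f'pics/el_{n}.png') for n in('w12','w13')];cv2.imwrite('pics/el.png',np.hstack(a))
E
```

```text
w12 pred lens [562.9215 134.1079]
glass ((564.9429931640625, 133.0341339111328), (34.54930877685547, 52.54538345336914), 15.016215324401855) 1205.0
inner (((571.3840942382812, 132.54547119140625), (56.858070373535156, 84.7582778930664), 15.772488594055176), 90) outer (((577.161376953125, 131.5249786376953), (90.8678970336914, 135.3326416015625), 15.997539520263672), 84)
w13 pred lens [549.8376 228.8306]
glass ((558.9970703125, 221.2242431640625), (15.535470008850098, 24.19641876220703), 8.909526824951172) 82.0
inner (((557.6576538085938, 227.9141082763672), (53.09328079223633, 75.59162139892578), 0.6872079372406006), 90) outer (((562.6488647460938, 227.85350036621094), (86.19734954833984, 121.52398681640625), 0.9008733034133911), 65)
glass [0.6558 0.1966 0.2525] [0.0017 0.0017] rel predicted lens: along 15.033184242817615 side 0.7048373296323707 up -15.557354899150477
annulus [0.6412 0.1893 0.2675] [0.0001 0.0001] rel predicted lens: along 4.877430732464377 side 1.4967252941551277 up 4.031511060134177
```

View pics/el.png

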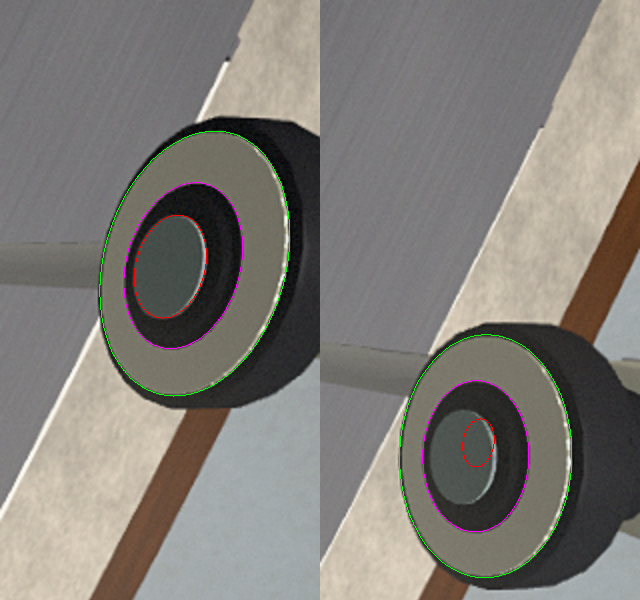

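```bash
python3 - <<'E'
from h import *
import pickle
yaw=np.radians(29.3);el=np.radians(20)
h=np.array([np.cos(yaw),np.sin(yaw),0]);ax=np.cos(el)*h+np.array([0,0,np.sin(el)]);u=np.array([-np.sin(yaw),np.cos(yaw),0]);up=np.cross(ax,u)
lens=np.array([.7028,.2222,0])-.073*h+[0,0,.262];t=np.linspace(0,2*np.pi,120,endpoint=False)
def bias(m,c,r):
    P=c+r*(np.cos(t)[:,None]*u+np.sin(t)[:,None]*up);e=cv2.fitEllipse(proj(m,P).astype(np.float32));return np.array(e[0])-proj(m,c)[0],e[1:]
M={n:pickle.load(open(n+'.pkl','rb'))[1] for n in('w12','w13')}
im=cv2.imread('pics/w13.png');m=M['w13']
g=im.astype(int);k=((cv2.GaussianBlur(im,(5,5),0).astype(int)[...,1]>50)).astype(np.uint8)*255
roi=np.zeros_like(k);cv2.ellipse(roi,((557.6,227.9),(48,70),.7),255,-1);k&=roi
k=cv2.morphologyEx(k,cv2.MORPH_OPEN,np.ones((3,3)))
cs=max(cv2.findContours(k,cv2.RETR_EXTERNAL,cv2.CHAIN_APPROX_NONE)[0],key=cv2.contourArea)
e13=cv2.fitEllipse(cv2.convexHull(cs));print('glass w13',e13)
O={'glass':{'w12':(564.94,133.03),'w13':e13[0]},'outer':{'w12':(577.16,131.52),'w13':(562.65,227.85)},'inner':{'w12':(571.38,132.55),'w13':(557.66,227.91)}}
for k,r,s in (('glass',.0145,0),('outer',.0355,.005),('inner',.0215,.005)):
    obs=[]
    for n in M:
        b,e=bias(M[n],lens+s*ax,r);print(k,n,'bias',b,'pred axes',e);obs.append((M[n],np.array(O[k][n])-b))
    p,rs=tri(obs);w=p-lens;print(' ->',p,rs,'along',w@ax*1e3,'side',w@u*1e3,'up',w@up*1e3,'dz',w[2]*1e3)
E
```

```text
glass w13 ((551.2861938476562, 228.2760772705078), (35.611080169677734, 49.72039794921875), 1.2785391807556152)
glass w12 bias [ 1.2404 -0.4239] pred axes ((36.51047134399414, 56.92472457885742), 14.354668617248535)
glass w13 bias [ 1.0656 -0.0598] pred axes ((34.280094146728516, 51.03475570678711), 0.5453880429267883)
 -> [0.639  0.1868 0.2623] [0.0001 0.0001] along 0.0853479744380076 side 0.3471929821020112 up 0.2725553634881036 dz 0.2853089902752348
outer w12 bias [ 7.6954 -2.5292] pred axes ((93.16222381591797, 140.6500701904297), 15.750829696655273)
outer w13 bias [ 6.6176 -0.3626] pred axes ((87.64433288574219, 125.69830322265625), 0.7319492697715759)
 -> [0.6429 0.1887 0.2628] [0. 0.] along 4.436481122481655 side 0.10419021845804007 up -0.7486459775888231 dz 0.81386880865153
inner w12 bias [ 2.7845 -0.9194] pred axes ((55.612545013427734, 84.45675659179688), 15.418634414672852)
inner w13 bias [ 2.3957 -0.1316] pred axes ((52.330692291259766, 75.59333038330078), 0.6866191625595093)
 -> [0.6417 0.1884 0.2631] [0. 0.] along 3.361557796099769 side 0.3977755154177811 up -0.059817413931889406 dz 1.0935104967532694
```

The glass centre triangulates to within 0.4 mm of the predicted lens point, and the ring face is about 5 mm behind it, so the lens pose is confirmed. I turn back to the pre-pose.

```bash
python3 - <<'E'
from plan import *
yaw=np.radians(29.3);el=np.radians(20)
h=np.array([np.cos(yaw),np.sin(yaw),0]);ax=np.cos(el)*h+np.array([0,0,np.sin(el)]);x=np.array([-np.sin(yaw),np.cos(yaw),0]);Rt=np.c_[x,np.cross(-ax,x),-ax]
lens=np.array([.7028,.2222,0])-.073*h+[0,0,.262]
plan(Rt,lens-(.110+.071+.045)*ax-Rt@(np.array([.3,-56.9,.6])/1000),14)
E
```

```text
rotvec deg [  3.894 -89.775   4.038] 89.9501012092815 dist 121.20623828784478
turn per row [ 0.28 -6.41  0.29]
[-7.   4.9  1.6]
[-6.7  4.9  2.3]
[-6.4  4.9  3.1]
[-6.   5.   3.7]
[-5.5  5.   4.3]
[-5.   5.1  4.9]
[-4.4  5.1  5.4]
[-3.7  5.2  5.8]
[-3.   5.2  6.2]
[-2.3  5.3  6.5]
[-1.5  5.3  6.7]
[-0.8  5.4  6.8]
[0.  5.4 6.8]
[0.8 5.4 6.7]
```

```bash
python3 -m jog '[[-7,4.9,1.6,0.2,-4,0.2,1],[-6.7,4.9,2.3,0.3,-6.4,0.3,1],[-6.4,4.9,3.1,0.3,-6.8,0.3,1],[-6,5,3.7,0.3,-6.8,0.3,1],[-5.5,5,4.3,0.3,-6.8,0.3,1],[-5,5.1,4.9,0.3,-6.8,0.3,1],[-4.4,5.1,5.4,0.3,-6.8,0.3,1],[-3.7,5.2,5.8,0.3,-6.8,0.3,1]]'; python3 -m jog '[[-3,5.2,6.2,0.3,-6.8,0.3,1],[-2.3,5.3,6.5,0.3,-6.8,0.3,1],[-1.5,5.3,6.7,0.3,-6.8,0.3,1],[-0.8,5.4,6.8,0.3,-6.8,0.3,1],[0,5.4,6.8,0.3,-6.6,0.3,1],[0.8,5.4,6.7,0.2,-4.8,0.2,1],[0,0,0,0,0,0,1],[0,0,0,0,0,0,1]]'; python3 goal.py 0; python3 look.py w14
python3 - <<'E'
import cv2
from axis import *
# compare bush as seen in hand: before and after
for n in ('w10','w11','w14'):
    im=cv2.imread(f'pics/{n}.png');A,B,e,ab=edges(im,(318,200),.05,.55)
    print(n,ab[0],np.polyfit(A[:,1]-150,A[:,0],1),np.polyfit(B[:,1]-150,B[:,0],1))
E
```

```text
time_s: 11.43
eef_pos: [0.4992, 0.0965, 0.1759]
eef_rot: [-0.508, 0.547, 0.585, -0.317]
wrist_force: [-0.2, 0.0, -7.6]
opening: 0.403
time_s: 12.1
eef_pos: [0.472, 0.0921, 0.132]
eef_rot: [-0.292, 0.414, 0.707, -0.494]
wrist_force: [0.7, 0.9, -5.7]
opening: 0.4
t 12.1 face now [0.5128 0.1149 0.2095] goal face [0.549  0.1359 0.2244]
TCP shift tool mm [  0.3995   0.3284 -44.4033] turn deg [-0.0185 -0.2898  0.1179] open 0.40006123513477887 dq 0.02340021189556298 q [-0.2384 -0.2163  2.1796  0.2943  0.9407 -2.4617] F [ 0.6517  0.8617 -5.7143]
12.1 [0.472  0.0921 0.132 ] [-0.2384 -0.2163  2.1796  0.2943  0.9407 -2.4617] 0.02340021189556298
w10 64 [  0.0389 259.0146] [ -0.0445 376.3781]
w11 64 [  0.0399 258.96  ] [ -0.0441 376.3887]
w14 64 [  0.0396 258.9235] [ -0.0428 376.2785]
```

No slip. Advancing the last 44 mm slowly.

```bash
python3 -m jog '[[0.4,0.3,-10,0,-0.3,0.1,1],[0,0,-14,0,0,0,1],[0,0,-12,0,0,0,1],[0,0,-6,0,0,0,1],[0,0,-2.4,0,0,0,1],[0,0,0,0,0,0,1],[0,0,0,0,0,0,1],[0,0,0,0,0,0,1]]'; python3 goal.py 0; python3 look.py w15
python3 - <<'E'
from axis import *
for n in ('w8','w10','w15'):
    im=cv2.imread(f'pics/{n}.png');o,m=pickle.load(open(n+'.pkl','rb'));A,B,e,ab=edges(im,(318,200),.05,.55)
    c,nn,h=planes(m,A,B);Rm=rot(o['eef_rot'])
    # axis plane in tool frame; per-edge planes -> axis direction from cross of the two tangent planes
    ns=[np.linalg.svd(ray(m,P)[1])[2][2] for P in (A,B)];d=np.cross(*ns);d/=np.linalg.norm(d);d*=np.sign(-(Rm.T@d)[2])
    nt=Rm.T@nn;print(n,'axis dir in tool deg: side',np.degrees(np.arctan2((Rm.T@d)[0],1)),'pitch',np.degrees((Rm.T@d)[1]),'plane n',nt,'offset x mm at axis',(nn@(c-o['eef_pos'])-nt[1]*(-.0569))/nt[0]*1e3)
E
python3 - <<'E'
from h import *
for n in('top','scene'): cv2.imwrite(f'pics/{n}15.png',camera(n))
E
python3 ov.py 15
```

```text
time_s: 12.82
eef_pos: [0.5075, 0.1134, 0.1466]
eef_rot: [-0.289, 0.413, 0.707, -0.496]
wrist_force: [-0.0, 0.2, -7.1]
opening: 0.408
t 12.8167 face now [0.5481 0.1367 0.2241] goal face [0.549  0.1359 0.2244]
TCP shift tool mm [-0.9742 -0.0835 -0.5168] turn deg [-0.0528  0.1554  0.0395] open 0.4084425031705251 dq 0.00470683477150124 q [-0.1613 -0.1367  2.0808  0.2673  0.9387 -2.3768] F [-0.0194  0.1519 -7.0886]
12.8167 [0.5075 0.1134 0.1466] [-0.1613 -0.1367  2.0808  0.2673  0.9387 -2.3768] 0.00470683477150124
w8 axis dir in tool deg: side -0.18524218886357874 pitch 0.7790504767401104 plane n [-1.      0.0028  0.0033] offset x mm at axis 0.4473259031443824
w10 axis dir in tool deg: side -0.11753200839278322 pitch 0.6436071066565249 plane n [ 1.     -0.0013 -0.0021] offset x mm at axis 0.36135693618810555
w15 axis dir in tool deg: side -0.10335126662974085 pitch 0.7156869379937341 plane n [ 1.     -0.0015 -0.0018] offset x mm at axis 1.1176969530674372
```

View pics/ov_top15.png

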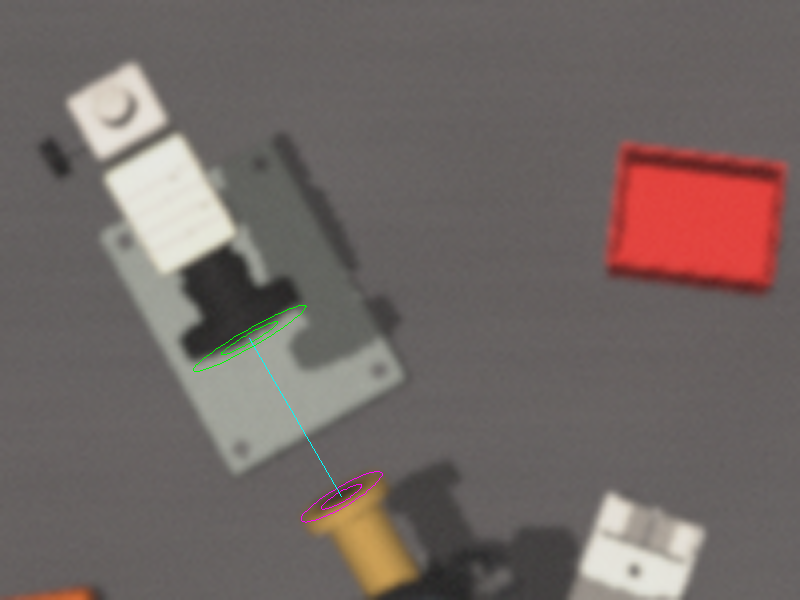

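View pics/ov_scene15.png

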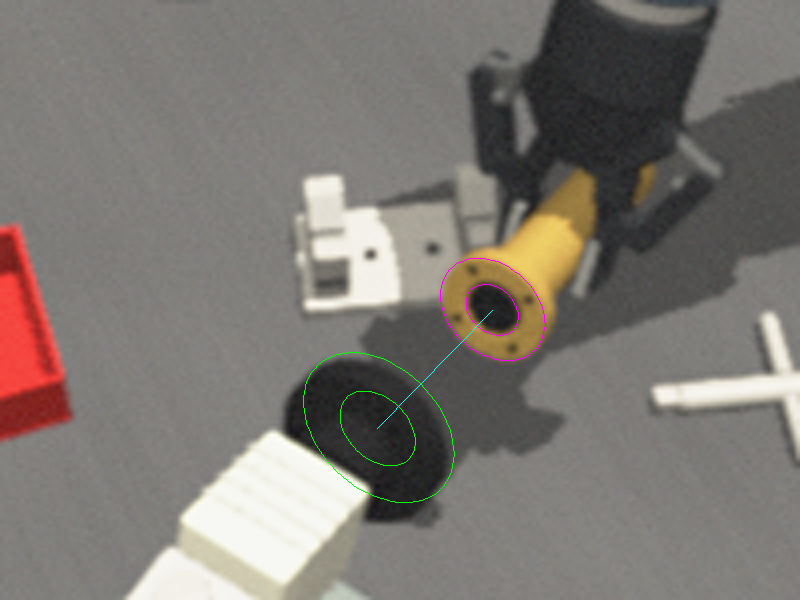

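```bash
python3 -m jog '[[0,0,0,0,0,0,1],[0,0,0,0,0,0,1]]' >/dev/null; python3 goal.py 0; python3 look.py w16; python3 - <<'E'
from axis import *
for n in ('w8','w10','w11','w14','w15','w16'):
    o,m=pickle.load(open(n+'.pkl','rb'));Rm=rot(o['eef_rot']);im=cv2.imread(f'pics/{n}.png')
    A,B,e,ab=edges(im,(318,200),.05,.55)
    print(n,'cam in tool',Rm.T@(m['pose'][:3,3]-o['eef_pos'])*1e3,'rot',np.degrees(R.from_matrix(Rm.T@m['pose'][:3,:3]).as_rotvec()),'mid px',(np.polyfit(A[:,1]-150,A[:,0],1)+np.polyfit(B[:,1]-150,B[:,0],1))/2)
E
```

```text
t 13.1333 face now [0.5486 0.1366 0.2246] goal face [0.549  0.1359 0.2244]
TCP shift tool mm [-0.6357  0.2167  0.0529] turn deg [-0.0031  0.163   0.0032] open 0.40168020554248984 dq 0.0029440099207323745 q [-0.1613 -0.1368  2.08    0.2674  0.9384 -2.3768] F [-0.4068  0.6412 -6.5141]
13.1333 [0.5081 0.1133 0.1471] [-0.1613 -0.1368  2.08    0.2674  0.9384 -2.3768] 0.0029440099207323745
w8 cam in tool [   0.3528 -178.7514   74.3008] rot [-106.7018   -0.0192   -0.0261] mid px [ -0.0044 318.2711]
w10 cam in tool [   0.3554 -178.7693   74.3039] rot [-106.703    -0.0171   -0.0261] mid px [ -0.0028 317.6963]
w11 cam in tool [   1.0776 -178.8986   73.5927] rot [-106.7048   -0.0033   -0.0312] mid px [ -0.0021 317.6743]
w14 cam in tool [   1.0739 -178.8901   73.6113] rot [-106.7049   -0.0022   -0.0287] mid px [ -0.0016 317.601 ]
w15 cam in tool [   1.0647 -178.9074   73.5852] rot [-106.7063   -0.0031   -0.0293] mid px [ -0.0025 317.7128]
w16 cam in tool [   1.0598 -178.9087   73.5852] rot [-106.7079   -0.002    -0.0273] mid px [ -0.0018 317.714 ]
```

```bash
python3 - <<'E'
from h import *
o=get_obs();Rm=rot(o['eef_rot']);a=-Rm[:,2];x=Rm[:,0];yv=Rm[:,1]
fr=np.mean([camera('scene').astype(np.float32) for _ in range(3)]+[cv2.imread('pics/scene15.png').astype(np.float32)],0)
ft=np.mean([camera('top').astype(np.float32) for _ in range(3)]+[cv2.imread('pics/top15.png').astype(np.float32)],0)
cv2.imwrite('pics/s16.png',fr);cv2.imwrite('pics/t16.png',ft)
t=np.linspace(0,2*np.pi,72,endpoint=False)
for lab,p in (('eef',(.3,-56.9,.6)),('cam',(1.0,-57.0,-.1))):
    face=o['eef_pos']+Rm@(np.array(p)/1e3)+.071*a
    for n,im in(('scene',fr),('top',ft)):
        m=camera_model(n);g=cv2.cvtColor(im,cv2.COLOR_BGR2GRAY);sat=im[...,2]-im[...,0]
        # radial edges of flange outer rim: sample brass saturation along radius at 24..32 mm
        for nm,r0,r1,inner in (('rim',.020,.036,False),('bore',.008,.020,True)):
            E=[];rr=np.linspace(r0,r1,65)
            for th in t:
                d=np.cos(th)*x+np.sin(th)*yv
                q=proj(m,face+rr[:,None]*d).astype(np.float32)
                v=cv2.remap(sat,q[:,0].reshape(1,-1),q[:,1].reshape(1,-1),cv2.INTER_LINEAR)[0]
                lo,hi=v.min(),v.max()
                if hi-lo<40: continue
                k=v>(lo+hi)/2
                j=np.nonzero(k[:-1]!=k[1:])[0]
                if len(j)!=1: continue
                E.append((th,rr[j[0]]))
            E=np.array(E)
            if len(E)<12: print(lab,n,nm,'few',len(E));continue
            A=np.c_[np.ones(len(E)),np.cos(E[:,0]),np.sin(E[:,0])];keep=np.ones(len(E),bool)
            for _ in range(4):
                s=np.linalg.lstsq(A[keep],E[keep,1],rcond=None)[0];res=E[:,1]-A@s;keep=abs(res)<max(.0008,2*np.std(res[keep]))
            print(lab,n,nm,'r,x,y mm',s*1e3,'n',keep.sum(),'rms',np.std(res[keep])*1e3)
E
```

```text
eef scene rim r,x,y mm [27.3452  0.3736  0.3095] n 51 rms 0.3928714656902192
eef scene bore r,x,y mm [13.2214  0.4638 -1.6481] n 72 rms 0.21152269641823257
eef top rim r,x,y mm [28.5352 -0.005  -2.8838] n 30 rms 1.5176323635896818
eef top bore few 0
cam scene rim r,x,y mm [27.31   -0.1809 -0.1813] n 50 rms 0.3490311890252961
cam scene bore r,x,y mm [13.1745 -0.0143 -2.1052] n 72 rms 0.24475739760484685
cam top rim r,x,y mm [27.9945 -0.6979 -4.6712] n 27 rms 1.3207275927309803
cam top bore few 0[ WARN:0@6.927] global loadsave.cpp:1063 imwrite_ Unsupported depth image for selected encoder is fallbacked to CV_8U.
```

```bash
python3 - <<'E'
import cv2,numpy as np
a=cv2.imread('pics/s16.png')[250:310,330:410];b=cv2.imread('pics/t16.png')[215:275,230:310]
cv2.imwrite('pics/f16.png',np.hstack([cv2.resize(i,(400,300),interpolation=cv2.INTER_CUBIC) for i in(a,b)]))
E
```

```text
(no output)
```

View pics/f16.png

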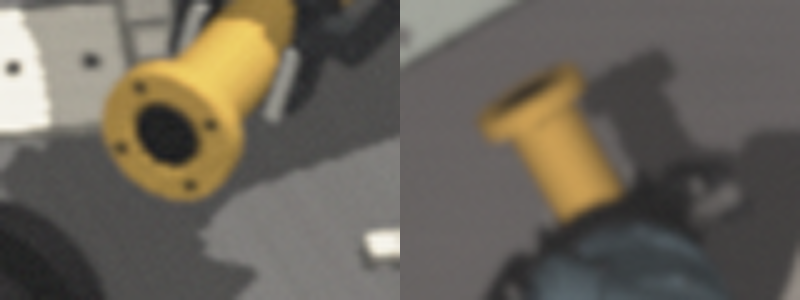

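The scene rim fit puts the flange within about 0.4 mm of prediction. I make one last small trim and let it settle.

```bash
python3 -m jog '[[-0.8,0.2,0.4,0,0.1,0,1],[0,0,0,0,0,0,1],[0,0,0,0,0,0,1],[0,0,0,0,0,0,1],[0,0,0,0,0,0,1],[0,0,0,0,0,0,1],[0,0,0,0,0,0,1],[0,0,0,0,0,0,1]]'; python3 goal.py 0; python3 look.py w17; python3 - <<'E'
from axis import *
im=cv2.imread('pics/w17.png');A,B,e,ab=edges(im,(318,200),.05,.55);print(ab[0],(np.polyfit(A[:,1]-150,A[:,0],1)+np.polyfit(B[:,1]-150,B[:,0],1))/2)
cv2.imwrite('pics/scene17.png',camera('scene'))
E
```

```text
time_s: 14.15
eef_pos: [0.5083, 0.1126, 0.1468]
eef_rot: [-0.289, 0.414, 0.707, -0.495]
wrist_force: [0.4, 0.3, -6.0]
opening: 0.404
t 14.15 face now [0.5489 0.1358 0.2243] goal face [0.549  0.1359 0.2244]
TCP shift tool mm [ 0.0793 -0.0011 -0.1702] turn deg [0.0007 0.0776 0.0107] open 0.404482109986699 dq 0.0012328271839823102 q [-0.1631 -0.136   2.08    0.2682  0.9382 -2.3776] F [ 0.368   0.2707 -6.0324]
14.15 [0.5083 0.1126 0.1468] [-0.1631 -0.136   2.08    0.2682  0.9382 -2.3776] 0.0012328271839823102
64 [ -0.002 317.727]
```

View pics/scene17.png

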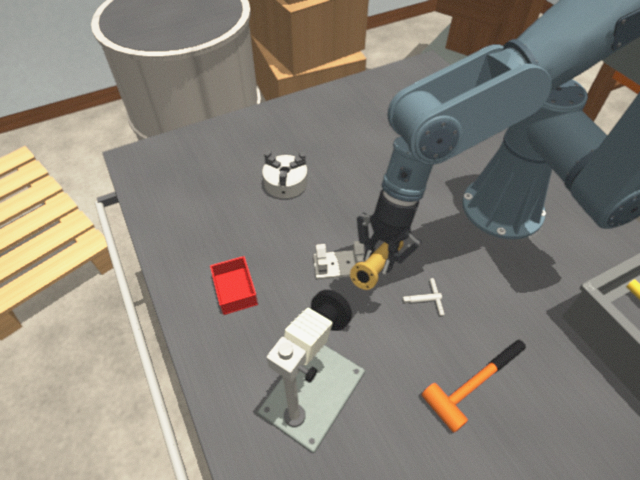

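The scene view shows the bush held with its flange at (366,275), facing the lens ring at (331,308). Everything else is in its place. Handing in.

```bash
python3 -c "
from bench import hand_in
print(hand_in())"
```

```text
the job is handed in; nothing more can be done
None
```

The bush is out of the V-block stand and held flange first to the lens, still and in the gripper alone. I handed the job in at about 14.2 s of the 32 s allowed.

**Last checks**
- **Position:** the computed flange-face centre was about 0.2 mm from the goal, which is 110 mm in front of the lens on its axis.
- **Squareness:** the angle error was under 0.1°, at an upward tilt of 20°.
- **Steadiness:** joint speeds were near zero, the bush had not slipped in the grip, and the wrist force of 6–7 N is roughly the bush's weight.
- **Lens position:** a wrist-camera look at the lens front, from two places, put the glass within 0.4 mm of where I expected it. The ring light's face sits about 5 mm behind the lens front.
- **Other objects:** in the last scene picture the stand, chuck, chuck key, mallet and box looked to be where they started.

**What went wrong or disagreed**
- **First grasp missed:** the real finger tips are about 36 mm behind the reported TCP, so the fingers shut on top of the tube, with about 12 N measured at the wrist. The bush did not move. I opened, went lower and gripped it properly.
- **Arm readings against wrist camera:** they differ by about 0.7 mm sideways and along the axis, so I settled between the two. The real position error could be about 1 mm.
- **Views on the lens position:** the scene camera put the stand about 1.5 mm nearer the arm along the lens axis than the value I used.
- **Views on the flange:** the scene camera's fit of the flange rim agreed to within 0.5 mm. Its bore fit was about 2 mm low, and the top camera's rim fit was too noisy to use.

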